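# Pull spent filter cartridges and dress the sealing land

## Task

The gas filter module is due for service: pull every spent cartridge still in it out through the front by its metal tab and lay them all in the aluminium tray, down on its floor and not stacked. Then take the dressing stone and stroke it along the sprung steel land on the module's roof, from the left end to the right end as you face the open front, flat and with steady light pressure so the land stays sunk a few millimetres throughout but never bottoms; finally put the stone back upright in the middle of its cork pad. Leave the jar, gear and torch where they are.

Things in the scene. Friction and masses are not known exactly. Their poses are not given: they have to be found in the camera images.
- module: Fixed grey filter module, a box 76 mm deep (x), 224 mm wide (y), 50 mm high, closed on top and behind. Origin: on the worktop under it, z up; its open front face looks along its own -x and lies 40 mm from the origin. Four bays open only in that face, at y = +81, +27, -27 and -81 mm in its frame, pitch 54 mm; each opening is 34 mm wide and 37 mm high, its floor 8 mm above the worktop, its back stop at x = +30 mm. Bays may be empty.
- land (a joint): Travel (m) of the sealing land: a flat steel strip 44 mm (x) by 196 mm (y) on springs on the module's roof. 0 at rest, grows downward as it is pressed, stiffness 1500 N/m, hard stop at 0.011. It is the only thing on the roof that moves.
- land_top (a point): Centre of the land's upper face, 64 mm above the worktop at rest; axes parallel to the module's (y along the strip, +y its left end as the robot sees it when the module faces the robot). Sinks with the land.
- cart_a: A filter cartridge (some may be absent): white body 66 mm (x) by 30 mm (y) by 34 mm high, 0.1 kg, with a metal upright grip tab on its front (-x): 12 mm thick (y), 22 mm high (from 12 to 34 mm above the underside), reaching from x = -33 to -65 mm. Origin: centre of the body's underside. At the start it stands upright in one of the bays, axes parallel to the module's, with only the tab standing out of the front face; held in only by friction, 2 mm side play.
- cart_a_mid (a point): Middle of the body of cart_a, 17 mm above its underside.
- cart_a_grip (a point): Point of the grip tab of cart_a to hold it by: 51 mm before the origin (x = -51 mm), 23 mm above the underside.
- cart_b: A filter cartridge (some may be absent): white body 66 mm (x) by 30 mm (y) by 34 mm high, 0.1 kg, with a metal upright grip tab on its front (-x): 12 mm thick (y), 22 mm high (from 12 to 34 mm above the underside), reaching from x = -33 to -65 mm. Origin: centre of the body's underside. At the start it stands upright in one of the bays, axes parallel to the module's, with only the tab standing out of the front face; held in only by friction, 2 mm side play.
- cart_b_mid (a point): Middle of the body of cart_b, 17 mm above its underside.
- cart_b_grip (a point): Point of the grip tab of cart_b to hold it by: 51 mm before the origin (x = -51 mm), 23 mm above the underside.
- cart_c: A filter cartridge (some may be absent): white body 66 mm (x) by 30 mm (y) by 34 mm high, 0.1 kg, with a metal upright grip tab on its front (-x): 12 mm thick (y), 22 mm high (from 12 to 34 mm above the underside), reaching from x = -33 to -65 mm. Origin: centre of the body's underside. At the start it stands upright in one of the bays, axes parallel to the module's, with only the tab standing out of the front face; held in only by friction, 2 mm side play.
- cart_c_mid (a point): Middle of the body of cart_c, 17 mm above its underside.
- cart_c_grip (a point): Point of the grip tab of cart_c to hold it by: 51 mm before the origin (x = -51 mm), 23 mm above the underside.
- cart_d: A filter cartridge (some may be absent): white body 66 mm (x) by 30 mm (y) by 34 mm high, 0.1 kg, with a metal upright grip tab on its front (-x): 12 mm thick (y), 22 mm high (from 12 to 34 mm above the underside), reaching from x = -33 to -65 mm. Origin: centre of the body's underside. At the start it stands upright in one of the bays, axes parallel to the module's, with only the tab standing out of the front face; held in only by friction, 2 mm side play.
- cart_d_mid (a point): Middle of the body of cart_d, 17 mm above its underside.
- cart_d_grip (a point): Point of the grip tab of cart_d to hold it by: 51 mm before the origin (x = -51 mm), 23 mm above the underside.
- tray: Fixed open aluminium tray, 140 mm (x) by 200 mm (y), walls 4 mm thick and 20 mm high, floor 4 mm thick. Origin: under its centre, z up. Empty at the start.
- pad: Fixed brown cork pad, 100 mm (x) by 75 mm (y), 4 mm thick, on the worktop; origin: under its centre. The dressing stone belongs on it.
- stone: Dressing stone, 0.15 kg: a flat foot 66 mm (x) by 36 mm (y), 15 mm thick, with an upright grip rib on top 44 mm long (x), 14 mm thick (y), from 15 to 51 mm above the underside. Origin: centre of its flat underside, z up. Starts on the pad.
- stone_grip (a point): Point of the rib to hold the stone by, 39 mm above its underside.
- jar: White powder jar, 50 mm diameter, 62 mm high, a bystander; origin under its centre.
- gear: Printed bronze gear, 34 mm diameter, 10 mm high, a bystander lying flat; origin under its centre.
- torch: Black pocket torch, 126 mm long (y), 30 mm wide, a bystander lying down; origin under its centre.

How it is judged (in metres and radians):
On the way, in this order (a step that is already met when the one before it is completed fails the run):
1. every cartridge present lies in the tray (x of cart_a_mid in the frame of tray between -0.067 and 0.067 m and y of cart_a_mid in the frame of tray between -0.097 and 0.097 m and x of cart_a_grip in the frame of tray between -0.067 and 0.067 m and y of cart_a_grip in the frame of tray between -0.097 and 0.097 m and z of each of cart_a_mid, cart_b_mid, cart_c_mid, cart_d_mid in the frame of tray below 0.03 m and linear speed of each of cart_a, cart_b, cart_c, cart_d below 0.03 m/s and x of cart_b_mid in the frame of tray between -0.067 and 0.067 m and y of cart_b_mid in the frame of tray between -0.097 and 0.097 m and x of cart_b_grip in the frame of tray between -0.067 and 0.067 m and y of cart_b_grip in the frame of tray between -0.097 and 0.097 m and x of cart_c_mid in the frame of tray between -0.067 and 0.067 m and y of cart_c_mid in the frame of tray between -0.097 and 0.097 m and x of cart_c_grip in the frame of tray between -0.067 and 0.067 m and y of cart_c_grip in the frame of tray between -0.097 and 0.097 m and x of cart_d_mid in the frame of tray between -0.067 and 0.067 m and y of cart_d_mid in the frame of tray between -0.097 and 0.097 m and x of cart_d_grip in the frame of tray between -0.067 and 0.067 m and y of cart_d_grip in the frame of tray between -0.097 and 0.097 m), for 0.2 s.
2. the stone presses on the left end of the land (stone centre 50 mm or more left of the middle), land sunk 1.5 to 8 mm, stone flat (y of stone in the frame of land_top between 0.05 and 0.09 m and value of joint land between 0.0015 and 0.008 m and contact force between stone and land above 1 N and angle between stone's own z axis and vertical below 0.15 rad and x of stone in the frame of land_top between -0.02 and 0.02 m), for 0.1 s.
3. stone passes the left of the middle (15 to 40 mm) still pressing (y of stone in the frame of land_top between 0.015 and 0.04 m and value of joint land between 0.0015 and 0.008 m and contact force between stone and land above 1 N and angle between stone's own z axis and vertical below 0.15 rad and x of stone in the frame of land_top between -0.02 and 0.02 m), for 0.1 s.
4. stone passes the right of the middle (15 to 40 mm) still pressing (y of stone in the frame of land_top between -0.04 and -0.015 m and value of joint land between 0.0015 and 0.008 m and contact force between stone and land above 1 N and angle between stone's own z axis and vertical below 0.15 rad and x of stone in the frame of land_top between -0.02 and 0.02 m), for 0.1 s.
5. stone reaches the right end (50 mm or more right of the middle) still pressing (y of stone in the frame of land_top between -0.09 and -0.05 m and value of joint land between 0.0015 and 0.008 m and contact force between stone and land above 1 N and angle between stone's own z axis and vertical below 0.15 rad and x of stone in the frame of land_top between -0.02 and 0.02 m), for 0.1 s.
At the end, for the whole second after the job is handed in: Every cartridge present lies at rest within the tray walls, down on its floor (middle of its body less than 30 mm above the tray's underside, so not stacked or over the rim); the stone stands flat on the pad, its centre within 25 mm of the pad's centre; the land is back up (within 1.5 mm) (all of step 1 and horizontal distance between stone and pad below 0.025 m and angle between stone's own z axis and vertical below 0.1 rad and height (world z) of stone below 0.009 m and linear speed of stone below 0.03 m/s and value of joint land below 0.0015 m); the robot touches nothing.
It fails at once if the land is pressed to its stop (9.8 mm or more) (value of joint land above 0.0098 m).
It fails at once if the jar is moved by more than 30 mm (distance of jar from where it was at the start of the episode above 0.03 m).
It fails at once if the gear is moved by more than 30 mm (distance of gear from where it was at the start of the episode above 0.03 m).
It fails at once if the torch is moved by more than 30 mm (distance of torch from where it was at the start of the episode above 0.03 m).
Of cart_a, cart_b, cart_c, cart_d only 3 to 4 are there at a start; the rules pass over those that are not, and their reading is None.
At some moment in a run one of stone, cart_a, cart_b, cart_c, cart_d may be knocked a few centimetres aside while the robot is not near it.
Once in a run the grip may slacken for a moment while it holds something.
It also fails if it takes over 208 s, if anything falls off the work surface, if the arm or the gripper's body presses on something with over 40 N, if the wrist force passes 120 N, or if a joint passes its speed limit or range.

## Robot

A 6-joint arm with a two-finger parallel gripper is mounted at the origin on a cart in front of the work surface, level with it; the furniture and walls round the work are solid. World frame = base frame: x ahead of the robot, y to its left, z up, the work surface at z = 0. Lengths are in mm, angles in rad, forces in N, time in s.
With the tool pointing down it reaches from about 300 to 825 mm from the base axis. Payload 5.4 kg.
Tool frame: the origin (TCP) lies at the centre of the arm's flange, where the gripper is bolted on; the fingertips stand 190 mm ahead of it and the grasp point (between the pads) lies 171 mm ahead of it (bot.grip_point_offset is the distance from the TCP to the grasp point, in mm); z points along the fingers, y is the direction in which the jaws open and shut (so a half turn about z gives the same grasp; the last joint's range is limited). The gripper opens to 92 mm and grips with 3 to 60 N. Pads are 20 mm wide; open, the fingers measure 128 mm over their backs; the gripper's body (75 mm by 189 mm) begins 69 mm behind the grasp point.
Start: joints at [-1.378, 0.158, 1.597, -0, 1.386, -0.21], TCP at [225.373, -528.975, 404.701] pointing down, gripper open.
Joint ranges: [-2.91, 2.91], [-0.94, 2.29], [0.18, 2.7], [-1.29, 4.43], [0.17, 2.64], [-3, 3]. Speed limits (rad/s): [2.57, 2.57, 3.14, 3.14, 3.14, 3.14].

## Interface

Orientations are given as a 3x3 rotation matrix whose columns are the frame's x, y, z axes.
In Python, from bench import bot gives the robot as it stands. The module is installed in compiled form; this text tells all that it offers.
- The arm moves only by the shell command python3 -m crank 'ROWS' [FORCE]. ROWS is JSON, a list of rows, each a list of 5 numbers: the shift along the tool's x, y, z in cm, then the turn about the tool's z in degrees, then the opening, from -1 (shut) to 1 (fully open). In form: [[tx, ty, tz, twist, gripper], ...]. A call has 1 to 12 rows; each row is the pose to reach, as a shift and turn from the pose measured when the call began, along the tool's axes at that moment; what a row does not reach only later rows make up. A row lasts 1/8 s, in which the tool goes at most 62.5 mm and 10.7 degrees, less where a joint would pass 70% of its speed; a pose out of reach is approached as far as the arm can. A call with a gripper value outside its range is refused whole. The fingers move at their own pace and stop on an object; FORCE is the grip in N (left out, the last holds). Time passes only in rows, so rows that repeat a pose let the fingers close. It gives the time, the measured TCP pose, the force and the opening at its end, in the units of the state.
- bot.get_obs(): the state, without advancing time (a new reading comes with each control period).
- bot.camera(name): name is "side" or "top" or "wrist"; returns the picture (480x640x3 uint8, blue, green, red); there is no depth.
- bot.get_calibration(name): a dict with "fx", "fy", "cx", "cy" (pixels), "D" ([k1, k2, p1, p2, k3] as OpenCV has them; the pictures are not rectified), "R" (3x3) and "t" (3): a world point X has camera coordinates R X + t; the wrist camera has in their place "mount" (4x4, takes a point from camera to tool coordinates, whose origin is the TCP and whose axes are the flange's). Camera axes: x right, y down, z forward; pixel columns grow to the right and rows downward; lengths in mm; the calibration is good to about 2 mm. A picture is of the moment at which its call begins: read the wrist's pose just before it. get_calibration takes no time and is no camera call.
- bot.sign_off(): hands the job in, once; it reports no verdict.
The state is a dict: "time": time; "joints": joint angles; "qd": joint speeds; "tau": joint torques, N m; "tool_pos": TCP position; "tcp_rot": TCP orientation; "wrist_force": force on the tool from outside, world axes, zero at the start; "wrist_torque": the same for the moment, N m; "opening": finger opening in mm.
Only numpy, scipy, OpenCV 4.12 (cv2) and the standard library are available. Lean on these libraries where they do the work, as an engineer would, in place of code of your own. Each camera call takes 0.05 s, during which the arm holds its last target.

## Working session

There is one attempt and no reset: what is moved stays moved. The work goes in short steps, Python scripts to look and compute and a shell command to move; the robot and the scene stay as the last step left them, time stands still between calls to the robot, and variables do not carry over. Pictures are saved under pics/ and viewed, and the job is handed in when it is done.

```bash
mkdir -p pics
python3 - <<'E'
from bench import bot
import cv2,numpy as np
np.set_printoptions(suppress=True,precision=4)
o=bot.get_obs(); print(o)
print(bot.grip_point_offset)
for n in ["side","top","wrist"]:
    c=bot.get_calibration(n); print(n,c)
    cv2.imwrite(f"pics/{n}0.png",bot.camera(n))
E
```

```text
{'time': 0.0, 'joints': array([-1.3781,  0.159 ,  1.5982, -0.0001,  1.3862, -0.2101]), 'qd': array([-0.0002,  0.0008,  0.0011, -0.0002, -0.0009, -0.0003]), 'tau': array([  0.0006, -38.5578, -32.2106,   0.0701,   0.038 ,  -0.0002]), 'tool_pos': array([ 225.3036, -528.7146,  403.7197]), 'tcp_rot': array([[ 0.92  ,  0.392 , -0.0004],
       [ 0.392 , -0.92  ,  0.0018],
       [ 0.0003, -0.0019, -1.    ]]), 'wrist_force': array([-0.2044,  0.0078,  0.2853]), 'wrist_torque': array([ 0.0207,  0.0047, -0.0354]), 'opening': 91.78429273420569}
171.4
side {'fx': 462.9607088497159, 'fy': 462.9607088497159, 'cx': 323.69028719165044, 'cy': 237.034635299161, 'D': array([-0.1045,  0.    ,  0.    ,  0.    ,  0.    ]), 'R': array([[-0.9977, -0.0681,  0.0001],
       [-0.0396,  0.5797, -0.8139],
       [ 0.0553, -0.812 , -0.581 ]]), 't': array([615.0322,  99.5343, 964.0435])}
top {'fx': 517.3574167585617, 'fy': 517.3574167585617, 'cx': 324.1146986740185, 'cy': 245.72914676757807, 'D': array([0.0126, 0.    , 0.    , 0.    , 0.    ]), 'R': array([[-0.0066, -1.    , -0.0011],
       [-0.9848,  0.0067, -0.1735],
       [ 0.1735, -0.    , -0.9848]]), 't': array([  -7.2547,  606.4974, 1020.165 ])}
wrist {'fx': 344.5766431976802, 'fy': 344.5766431976802, 'cx': 318.95367398013343, 'cy': 242.9430619205093, 'D': array([-0.0374,  0.    ,  0.    ,  0.    ,  0.    ]), 'mount': array([[ 0.0005, -0.9668, -0.2556, 71.198 ],
       [ 1.    ,  0.0007, -0.0005,  0.7622],
       [ 0.0006, -0.2556,  0.9668, 19.3278],
       [ 0.    ,  0.    ,  0.    ,  1.    ]])}
```

View pics/top0.png

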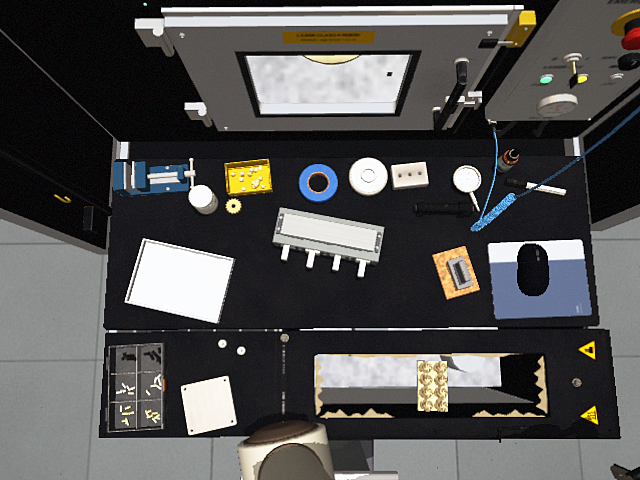

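View pics/side0.png

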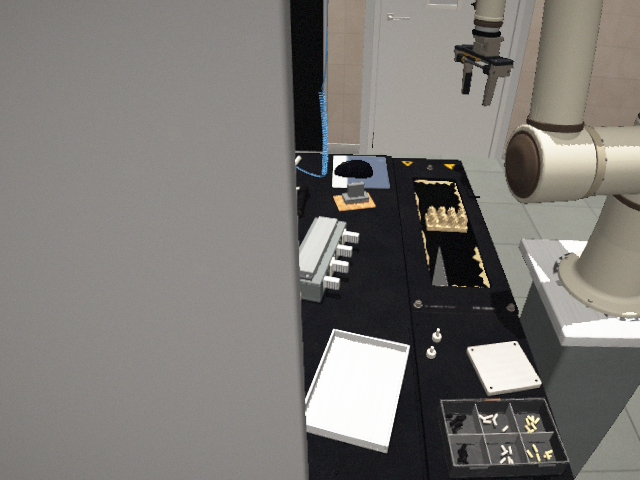

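View pics/wrist0.png

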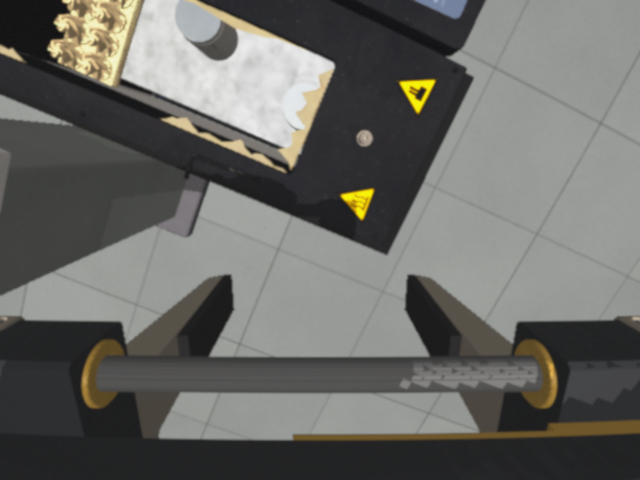

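The top view shows all four cartridges present, with tabs near (287,256), (312,262), (338,266) and (362,272). The module is tilted in yaw. The tray is at (180,280), the pad and stone at (456,272), the jar at (203,200), the gear at (234,206) and the torch at (442,209). Next I'll measure these.

```bash
cat > h.py <<'E'
from bench import bot
import cv2,numpy as np
np.set_printoptions(suppress=True,precision=3)
def cam(n,obs=None):
    c=bot.get_calibration(n)
    K=np.array([[c['fx'],0,c['cx']],[0,c['fy'],c['cy']],[0,0,1]])
    if n=='wrist':
        M=np.asarray(c['mount']);Rt=obs['tcp_rot'];p=obs['tool_pos']
        Rwc=Rt@M[:3,:3];C=Rt@M[:3,3]+p
    else:
        Rwc=np.asarray(c['R']).T;C=-Rwc@np.asarray(c['t'])
    return K,np.asarray(c['D'],float),Rwc,C
def ray(n,uv,obs=None):
    K,D,R,C=cam(n,obs)
    q=cv2.undistortPoints(np.array(uv,float).reshape(-1,1,2),K,D).reshape(-1,2)
    d=np.c_[q,np.ones(len(q))]@R.T
    return C,d
def plane(n,uv,z,obs=None):
    C,d=ray(n,uv,obs)
    return C+d*((z-C[2])/d[:,2])[:,None]
def proj(n,X,obs=None):
    K,D,R,C=cam(n,obs)
    rv=cv2.Rodrigues(R.T)[0]
    return cv2.projectPoints(np.array(X,float).reshape(-1,1,3),rv,-R.T@C,K,D)[0].reshape(-1,2)
def snap(n,name):
    o=bot.get_obs();im=bot.camera(n);cv2.imwrite(f'pics/{name}.png',im);return o,im
E
python3 - <<'E'
import cv2
for n,(x0,y0,x1,y1) in {'top0':(110,180,490,330)}.items():
    im=cv2.imread(f'pics/{n}.png')[200:300,265:395]
    cv2.imwrite('pics/c1.png',cv2.resize(im,None,fx=6,fy=6,interpolation=cv2.INTER_CUBIC))
    im=cv2.imread(f'pics/{n}.png')[230:330,115:245]
    cv2.imwrite('pics/c2.png',cv2.resize(im,None,fx=6,fy=6,interpolation=cv2.INTER_CUBIC))
    im=cv2.imread(f'pics/{n}.png')[235:310,420:490]
    cv2.imwrite('pics/c3.png',cv2.resize(im,None,fx=8,fy=8,interpolation=cv2.INTER_CUBIC))
E
```

```text
(no output)
```

View pics/c1.png

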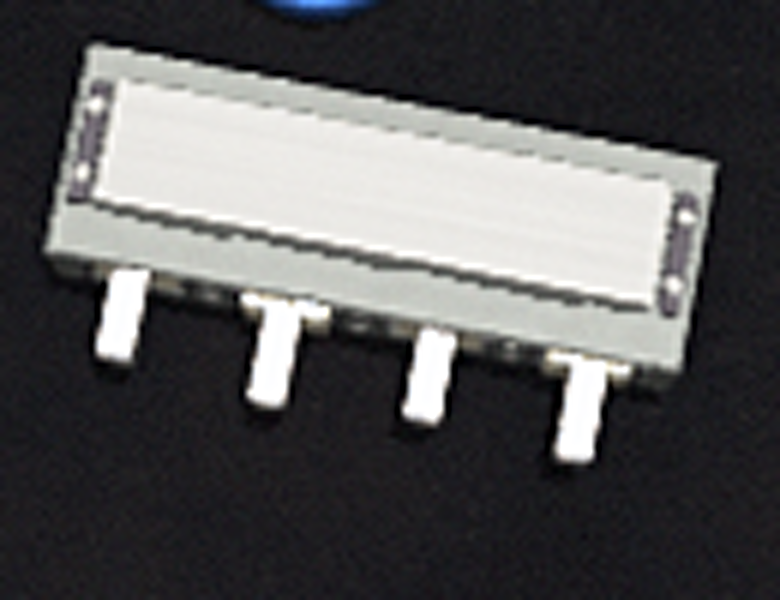

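View pics/c2.png

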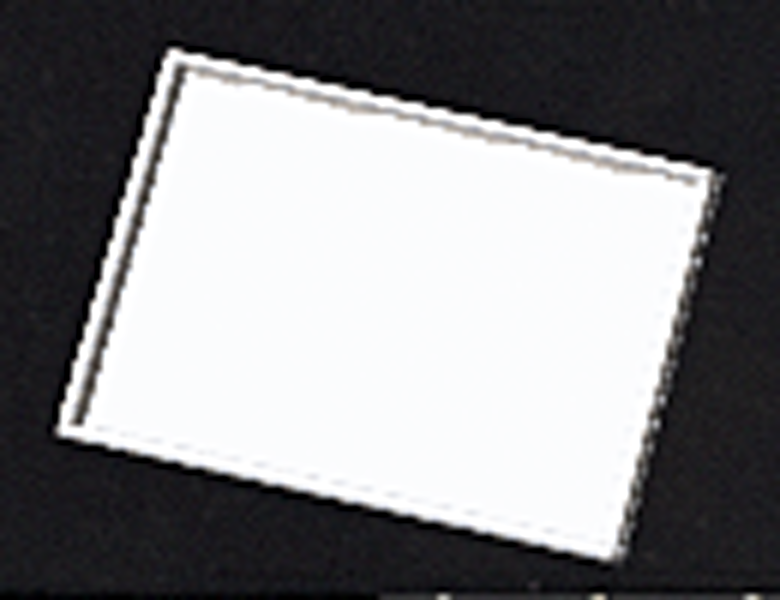

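View pics/c3.png

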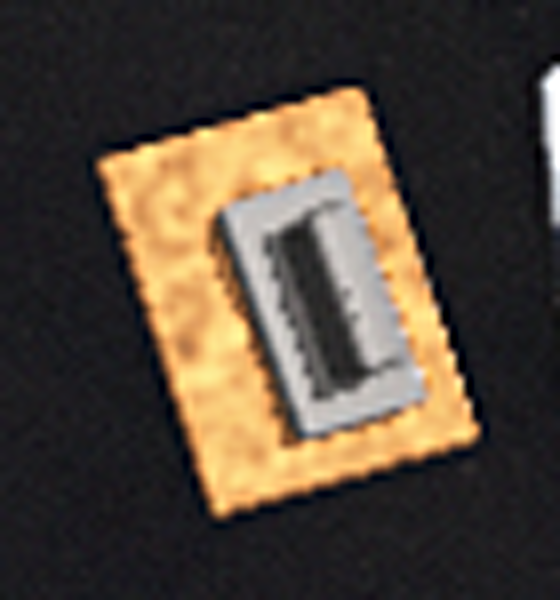

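The crops show the land, the grey roof corners, the four tabs, the tray rim and the stone on the cork pad. I'll use minimum-area rectangles from masks to get poses.

Run:
```python
from h import *
im=cv2.imread('pics/top0.png')
print('topcam C',cam('top')[3],'side C',cam('side')[3])
hsv=cv2.cvtColor(im,cv2.COLOR_BGR2HSV);g=im.min(2)
def big(m,roi,k=0):
    x0,y0,x1,y1=roi;M=np.zeros(m.shape,np.uint8);M[y0:y1,x0:x1]=m[y0:y1,x0:x1]
    cs=sorted(cv2.findContours(M,cv2.RETR_EXTERNAL,cv2.CHAIN_APPROX_NONE)[0],key=cv2.contourArea)[::-1];return cs
def rect(c,z):
    P=plane('top',c.reshape(-1,2),z)[:,:2].astype(np.float32)
    return cv2.minAreaRect(P)
t=big((g>90).astype(np.uint8)*255,(115,230,245,330))[0]
print('tray rim20',rect(t,20))
land=big((g>225).astype(np.uint8)*255,(270,200,390,256))[0]
print('land z64',rect(land,64),cv2.contourArea(land))
mod=big((g>110).astype(np.uint8)*255,(270,200,390,285))[0]
mod=cv2.approxPolyDP(cv2.convexHull(mod),3,True).reshape(-1,2);print(mod.tolist());print(plane('top',mod,50))
# corners typed from crop
cr=np.array([[90,45],[716,162],[683,370],[48,252]])/6+[265-.4,200-.4]
P=plane('top',cr,50);print('roof',P,P.mean(0),np.linalg.norm(P-np.roll(P,-1,0),axis=1))
tabs=np.array([[131,270],[115,360],[285,310],[266,405],[436,335],[424,420],[591,362],[574,460]])/6+[265-.4,200-.4]
print('tabs z42',plane('top',tabs,42))
cork=big(cv2.inRange(hsv,(5,60,80),(30,255,255)),(420,235,490,310))
pr=np.vstack(cork[:3]);print('pad z4',rect(pr,4))
st=np.array([[218,212],[345,170],[424,395],[305,436]])/8+[420-.4,235-.4]
P=plane('top',st,19);print('stone foot z19',P,P.mean(0),np.linalg.norm(P-np.roll(P,-1,0),axis=1))
print('jar,gear,torch',plane('top',[[203,190],[234,206],[415,209],[470,211]],30))
```

```text
topcam C [ 420.277  -11.314 1109.895] side C [564.202 766.976 641.073]
tray rim20 ((540.9407348632812, 294.07086181640625), (205.2479248046875, 141.53530883789062), 76.90672302246094)
land z64 ((634.5780639648438, -20.733245849609375), (193.21768188476562, 42.22373962402344), 78.57059478759766) 1748.5
[[279, 208], [383, 227], [378, 260], [363, 276], [282, 259], [273, 241]]
[[ 688.335   83.19    50.   ]
 [ 645.922 -134.838   50.   ]
 [ 576.212 -122.656   50.   ]
 [ 543.144  -90.963   50.   ]
 [ 579.655   76.06    50.   ]
 [ 617.696   95.095   50.   ]]
roof [[ 690.278   81.941   50.   ]
 [ 646.764 -136.813   50.   ]
 [ 573.559 -123.486   50.   ]
 [ 616.43    95.915   50.   ]] [631.758 -20.611  50.   ] [223.041  74.408 223.55   75.158]
tabs z42 [[611.316  67.654  42.   ]
 [579.567  73.025  42.   ]
 [596.781  13.876  42.   ]
 [563.437  20.551  42.   ]
 [587.602 -38.673  42.   ]
 [557.826 -34.186  42.   ]
 [577.739 -92.438  42.   ]
 [543.553 -85.886  42.   ]]
pad z4 ((555.8812255859375, -293.4324951171875), (101.07693481445312, 76.57797241210938), 15.61286735534668)
stone foot z19 [[ 577.43  -272.267   19.   ]
 [ 588.505 -306.579   19.   ]
 [ 528.322 -324.17    19.   ]
 [ 517.697 -292.279   19.   ]] [ 552.989 -298.824   19.   ] [36.055 62.701 33.615 62.996]
jar,gear,torch [[ 734.453  249.36    30.   ]
 [ 698.457  181.648   30.   ]
 [ 689.145 -206.8     30.   ]
 [ 683.878 -324.291   30.   ]]
```

Measured so far:

- **Sizes:** the roof measures 223.5×75 mm (given 224×76), the land 193×42 mm, the tray about 141×203 mm, the pad 101×77 mm. All agree with the given sizes.
- **Module:** yaw is about -11.3°.
- **Next move:** I'll bring the wrist camera over the module and pad, turning the tool so that its y axis lines up with the module's y.

```bash
python3 -m crank '[[4,-2.5,0,4,0],[8.5,-5.5,0,10,0],[13,-8.5,0,16,0],[17.5,-11.5,0,22,0],[22,-14.5,0,28,0],[26.5,-17.5,0,34.3,-0.3],[31,-20.5,0,34.3,-0.3],[35.5,-23.5,0,34.3,-0.3],[39,-26.5,0,34.3,-0.3],[42,-28.7,0,34.3,-0.3],[42,-28.7,0,34.3,-0.3],[42,-28.7,0,34.3,-0.3]]' 50
python3 - <<'E'
from h import *
o,im=snap('wrist','w1');print(o['tool_pos'],o['tcp_rot'],o['opening'],o['wrist_force'])
E
```

```text
time: 1.65
tool_pos: [499.0, -100.5, 404.2]
tcp_rot: [[0.981, -0.195, -0.001], [-0.195, -0.981, 0.001], [-0.001, -0.001, -1.0]]
wrist_force: [-0.2, -0.4, 0.6]
opening: 32.3
[ 498.963 -100.496  404.218] [[ 0.981 -0.195 -0.001]
 [-0.195 -0.981  0.001]
 [-0.001 -0.001 -1.   ]] 32.28369645299974 [-0.247 -0.392  0.601]
```

View pics/w1.png

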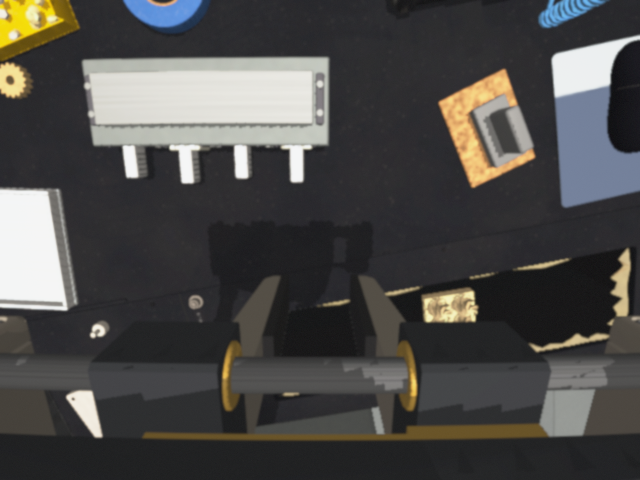

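The wrist picture shows the module roof between (83,58) and (328,145), with tabs near (134,163), (188,166), (242,162) and (297,164). The pad is centred near (488,128) and the gear is at (12,80). I'll enlarge it to measure the corners.

Run:
```python
from h import *
im=cv2.imread('pics/w1.png')
cv2.imwrite('pics/w1a.png',cv2.resize(im[45:195,70:340],None,fx=2.96,fy=2.96,interpolation=cv2.INTER_CUBIC))
cv2.imwrite('pics/w1b.png',cv2.resize(im[60:195,430:545],None,fx=4,fy=4,interpolation=cv2.INTER_CUBIC))
```

```text
(no output)
```

View pics/w1a.png

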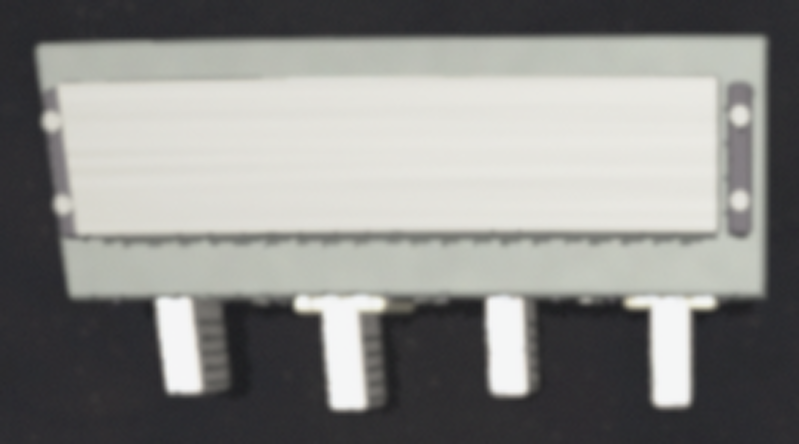

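View pics/w1b.png

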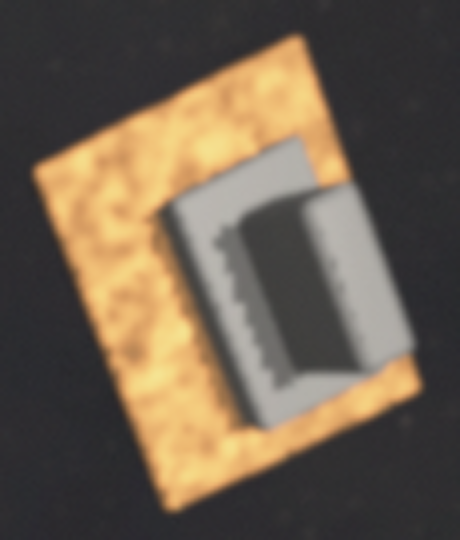

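Run:
```python
from h import *
o=bot.get_obs()
def Z(a,x0,y0,s): return (np.array(a,float)+.5)/s-.5+[x0,y0]
a=lambda p:Z(p,70,45,2.96); b=lambda p:Z(p,430,60,4)
def rep(nm,uv,z):
    P=plane('wrist',uv,z,o);print(nm,P[:,:2].tolist() if 0 else P[:,:2].round(1).tolist(),'mean',P.mean(0).round(1),'sides',np.linalg.norm(P-np.roll(P,-1,0),axis=1).round(1));return P
r=rep('roof',a([[37,45],[767,37],[766,298],[70,297]]),50)
d=r[0]-r[1];print('yaw y',np.degrees(np.arctan2(-d[0],d[1])));d=r[3]-r[2];print(np.degrees(np.arctan2(-d[0],d[1])))
r=rep('land',a([[58,85],[716,77],[716,234],[75,236]]),64)
d=r[0]-r[1];print('yaw y',np.degrees(np.arctan2(-d[0],d[1])));d=r[3]-r[2];print(np.degrees(np.arctan2(-d[0],d[1])))
rep('tabfront top z42 (L,R)',a([[165,393],[203,391],[330,410],[367,408],[490,396],[528,394],[652,407],[691,406]]),42)
rep('pad',b([[33,168],[302,35],[422,388],[170,512]]),4)
rep('stone foot3',b([[172,200],[302,137],[268,428]]),19)
p=rep('rib',b([[302,210],[353,184],[413,345],[368,372]]),55)
d=p[0]-p[3];print('rib yaw',np.degrees(np.arctan2(d[1],d[0])));d=p[1]-p[2];print(np.degrees(np.arctan2(d[1],d[0])))
```

```text
roof [[691.8, 79.0], [647.5, -139.8], [572.9, -125.1], [618.4, 94.3]] mean [632.7 -22.9  50. ] sides [223.2  76.  224.1  75. ]
yaw y -11.44353832891161
-11.710939746399918
land [[674.9, 68.3], [636.6, -122.3], [593.9, -113.6], [633.1, 77.7]] mean [634.6 -22.5  64. ] sides [194.4  43.6 195.3  42.8]
yaw y -11.347908495726257
-11.579423711255812
tabfront top z42 (L,R) [[583.2, 78.0], [581.2, 65.0], [566.4, 24.6], [564.6, 12.1], [560.2, -29.4], [558.3, -42.0], [546.0, -81.5], [543.8, -94.3]] mean [563.   -8.4  42. ] sides [ 13.1  43.1  12.6  41.8  12.7  41.4  13.  176.8]
pad [[595.0, -246.6], [614.5, -319.1], [519.4, -345.4], [498.9, -273.8]] mean [ 556.9 -296.2    4. ] sides [75.1 98.7 74.4 99.9]
stone foot3 [[579.9, -275.3], [588.9, -309.2], [518.7, -295.2]] mean [ 562.5 -293.2   19. ] sides [35.1 71.6 64.4]
rib [[571.2, -289.0], [574.7, -301.1], [536.3, -313.0], [532.1, -302.0]] mean [ 553.6 -301.3   55. ] sides [12.6 40.2 11.8 41.2]
rib yaw 18.411156244932663
17.22680391620286
```

Tab spacing and offsets match the bays: y = +81, +26, -28 and -82 mm in the module frame, with tabs 2 and 4 sticking out about 5 mm further. The wrist and top views agree to about 2 mm, so I'll use the average. I'll go to cartridge 1 (left) and hover over it first.

```bash
python3 -m crank '[[1.5,-4.6,2,0.2,-0.3],[3,-9.2,4,0.2,-0.3],[4.5,-13.8,7,0.2,-0.3],[6.1,-18.5,10.5,0.2,-0.3],[6.1,-18.5,10.5,0.2,-0.3],[6.1,-18.5,10.5,0.2,-0.3]]'
python3 - <<'E'
from h import *
o,im=snap('wrist','w2');p=o['tool_pos'];print(p,o['tcp_rot'],o['opening'])
g=p+o['tcp_rot'][:,2]*171.4
print('grasp pix',proj('wrist',[g],o), 'tab exp',proj('wrist',[[581,72.2,42]],o))
o,im=snap('side','s2')
E
```

```text
time: 2.45
tool_pos: [594.9, 67.5, 299.8]
tcp_rot: [[0.98, -0.2, -0.001], [-0.2, -0.98, 0.001], [-0.001, -0.001, -1.0]]
wrist_force: [0.8, 0.7, 1.1]
opening: 32.3
[594.861  67.484 299.772] [[ 0.98  -0.2   -0.001]
 [-0.2   -0.98   0.001]
 [-0.001 -0.001 -1.   ]] 32.33539487218195
grasp pix [[317.046 306.259]] tab exp [[315.43  273.189]]
```

View pics/w2.png

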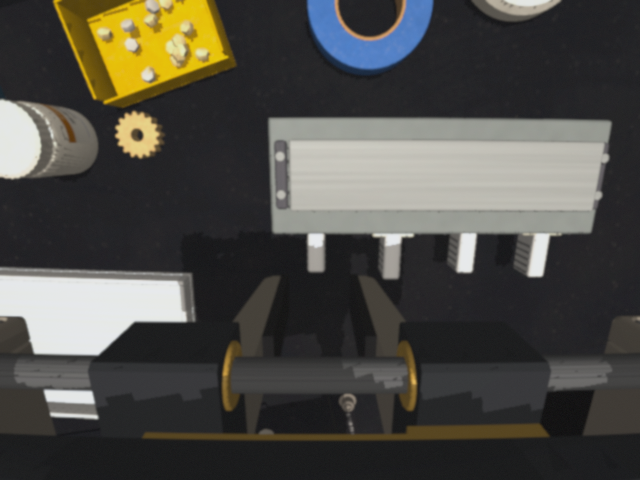

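Tab 1's front top edge is at (316,271), within 2 px of the predicted (315,273). I'll descend and close on it.

```bash
python3 -m crank '[[0,-0.1,4,0,-0.3],[0,-0.1,7.5,0,-0.3],[0,-0.1,9.7,0,-0.3],[0,-0.1,9.7,0,-0.3],[0,-0.1,9.7,0,-1],[0,-0.1,9.7,0,-1],[0,-0.1,9.7,0,-1],[0,-0.1,9.7,0,-1],[0,-0.1,9.7,0,-1]]' 50
python3 - <<'E'
from h import *
o,im=snap('wrist','w3')
E
```

```text
time: 3.68
tool_pos: [596.3, 68.1, 205.9]
tcp_rot: [[0.98, -0.201, 0.005], [-0.201, -0.98, 0.0], [0.004, -0.001, -1.0]]
wrist_force: [-1.8, 0.2, 6.2]
opening: 11.5
```

View pics/w3.png

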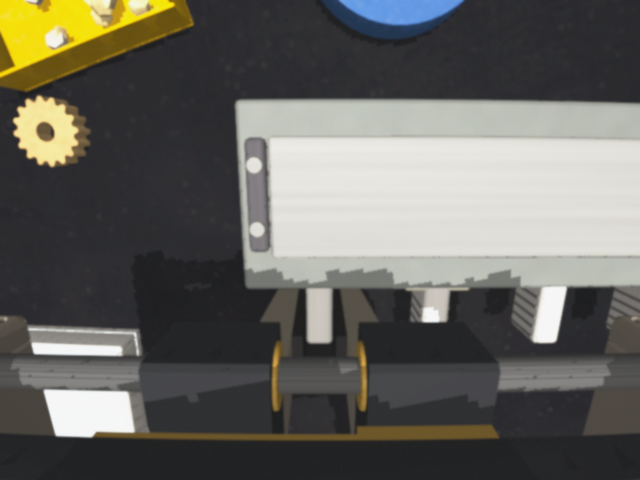

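```bash
python3 -m crank '[[0,0,0,0,-1],[0,0,0,0,-1]]' 50
python3 - <<'E'
from h import *
o,im=snap('side','s3'); print(o['tool_pos'],o['wrist_force'],o['wrist_torque'],o['opening'])
cv2.imwrite('pics/s3a.png',cv2.resize(im[180:330,290:420],None,fx=4,fy=4))
E
```

```text
time: 3.98
tool_pos: [596.2, 68.1, 205.9]
tcp_rot: [[0.98, -0.201, 0.005], [-0.201, -0.98, 0.0], [0.004, -0.001, -1.0]]
wrist_force: [-0.6, -0.3, 1.4]
opening: 11.8
[596.209  68.138 205.901] [-0.617 -0.271  1.35 ] [ 0.002  0.175 -0.035] 11.797421780295531
```

View pics/s3a.png

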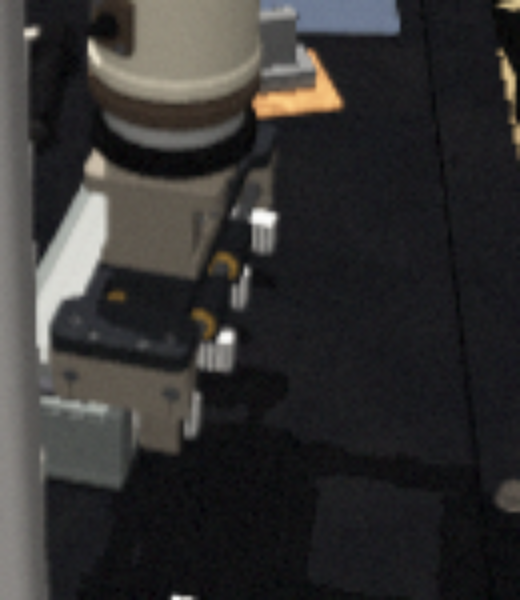

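The opening reads 11.8 mm against a 12 mm tab, so the tab is gripped. I'll pull it straight out along tool -x.

```bash
python3 -m crank '[[-1,0,0,0,-1],[-2,0,0,0,-1],[-3.2,0,0,0,-1],[-4.5,0,0,0,-1],[-6,0,0,0,-1],[-7.5,0,0,0,-1],[-8.8,0,0,0,-1],[-8.8,0,0,0,-1]]' 60
python3 - <<'E'
from h import *
o,im=snap('wrist','w4');print(o['opening'],o['wrist_force'],o['wrist_torque'])
E
```

```text
time: 5.03
tool_pos: [508.6, 86.1, 205.0]
tcp_rot: [[0.98, -0.2, 0.003], [-0.2, -0.98, 0.0], [0.002, -0.001, -1.0]]
wrist_force: [1.4, 1.0, -1.4]
opening: 11.5
11.545065309918105 [ 1.418  0.977 -1.431] [0.021 0.061 0.015]
```

View pics/w4.png

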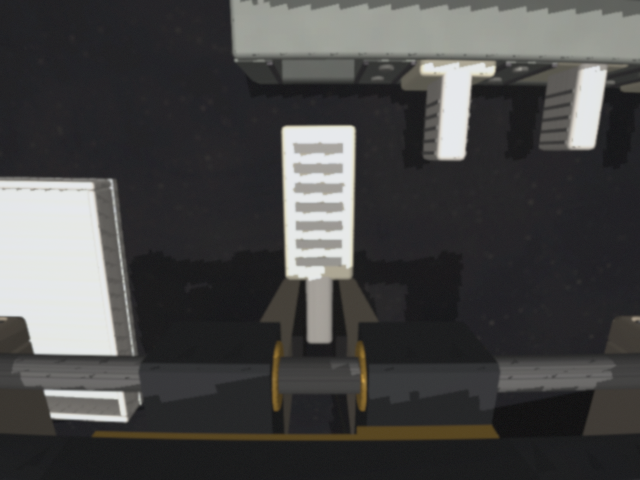

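The cartridge is fully out and held straight, its body spanning (283-355, 127-278) in the picture. I'll lift it and carry it towards the tray, then look at the tray.

```bash
python3 -m crank '[[0,0,-2.5,0,-1],[0,0,-6,0,-1],[-0.6,-4,-7,0.8,-1],[-1.2,-8,-8,1.6,-1],[-1.8,-12,-8,1.6,-1],[-2.4,-15.2,-8,1.6,-1],[-2.4,-15.2,-8,1.6,-1],[-2.4,-15.2,-8,1.6,-1]]'
python3 - <<'E'
from h import *
o,im=snap('wrist','w5');print(o['opening'],o['wrist_force'],o['wrist_torque'])
for c,z in (([541,296],20),):
  x=np.array([.974,-.225]);y=np.array([.225,.974])
  print(proj('wrist',[[*(np.array(c)+a*70*x+b*100*y),z] for a,b in((1,1),(1,-1),(-1,-1),(-1,1))],o))
E
```

```text
time: 6.08
tool_pos: [516.4, 239.1, 285.2]
tcp_rot: [[0.974, -0.228, 0.004], [-0.228, -0.974, -0.0], [0.004, -0.0, -1.0]]
wrist_force: [-0.6, 0.7, -0.8]
opening: 11.6
11.632943795080012 [-0.619  0.717 -0.808] [ 0.015  0.001 -0.006]
[[ 87.692 141.736]
 [374.385 139.303]
 [367.655 324.326]
 [117.042 323.702]]
```

View pics/w5.png

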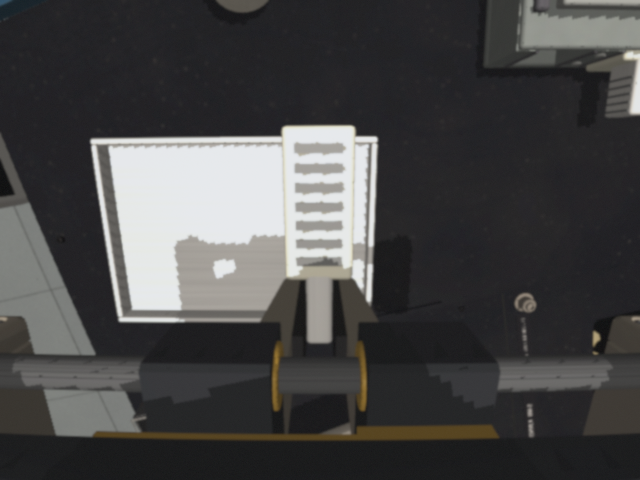

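The rim corners are at (91,139), (377,137) and (119,320), about 3 px from the prediction. The refined tray centre is (542.5, 293.5), with yaw unchanged. I'll place this cartridge in the leftmost slot.

```bash
python3 -m crank '[[-0.6,-4,0,0,-1],[-1.3,-8,0,0,-1],[-2.2,-12.2,0,0,-1],[-2.2,-12.2,2,0,-1],[-2.2,-12.2,5,0,-1],[-2.2,-12.2,7,0,-1],[-2.2,-12.2,8.1,0,-1],[-2.2,-12.2,8.1,0,-1]]'
python3 - <<'E'
from h import *
o,im=snap('wrist','w6');print(o['opening'],o['wrist_force'],o['wrist_torque'])
E
```

```text
time: 7.12
tool_pos: [523.5, 362.1, 204.1]
tcp_rot: [[0.973, -0.229, 0.004], [-0.229, -0.973, -0.0], [0.004, -0.0, -1.0]]
wrist_force: [0.6, 0.2, -0.7]
opening: 11.7
11.738143297619612 [ 0.624  0.216 -0.733] [-0.003  0.011  0.   ]
```

View pics/w6.png

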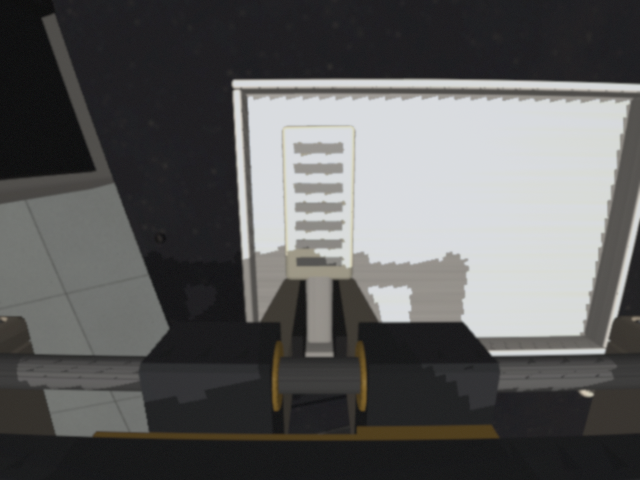

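The cartridge is inside the tray with clear gaps to the left and rear walls and about 2 mm above the floor. I'll lower the rest, release and rise.

```bash
python3 -m crank '[[0,0,0.15,0,-1],[0,0,0.25,0,-1],[0,0,0.25,0,-0.5],[0,0,0.25,0,-0.5],[0,0,0.25,0,-0.5],[0,0,-3,0,-0.5],[0,0,-8,0,-0.5],[0,0,-8,0,-0.5]]'
python3 - <<'E'
from h import *
o,im=snap('wrist','w7');print(o['opening'],o['wrist_force'],o['wrist_torque'])
E
```

```text
time: 8.18
tool_pos: [524.9, 363.2, 290.1]
tcp_rot: [[0.973, -0.229, 0.014], [-0.229, -0.973, 0.004], [0.012, -0.007, -1.0]]
wrist_force: [0.2, 0.2, -0.4]
opening: 22.8
22.802547814623356 [ 0.163  0.157 -0.364] [0.077 0.022 0.017]
```

View pics/w7.png

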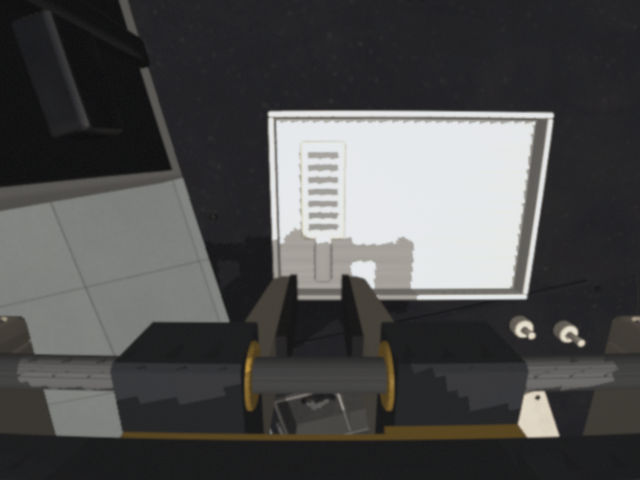

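Cartridge 1 lies flat in the tray at about (323,190) px. Now the second tab: I'll measure it from w2 as a check, then hover.

```bash
python3 -m crank '[[1.7,4.2,-1,-0.6,-0.5],[3.5,8.5,-1,-1.2,-0.5],[5.2,13,-1,-1.8,-0.3],[7,17.5,-1,-1.8,-0.3],[8.8,22,-1,-1.8,-0.3],[10.6,26.5,-1,-1.8,-0.3],[12,30,-1,-1.8,-0.3],[13.1,32.5,-1,-1.8,-0.3],[13.1,32.5,-1,-1.8,-0.3],[13.1,32.5,-1,-1.8,-0.3]]'
python3 - <<'E'
from h import *
o,im=snap('wrist','w8');print(o['tool_pos'],o['tcp_rot'],o['opening'],o['wrist_force'],o['wrist_torque'])
print('tab exp',proj('wrist',[[564.5,19.5,42]],o))
cv2.imwrite('pics/w8a.png',cv2.resize(im[200:300,220:480],None,fx=3,fy=3))
E
```

```text
time: 9.48
tool_pos: [576.5, 17.0, 295.8]
tcp_rot: [[0.98, -0.198, 0.007], [-0.198, -0.98, 0.003], [0.006, -0.004, -1.0]]
wrist_force: [-0.0, -0.4, -0.2]
opening: 32.6
[576.485  17.045 295.818] [[ 0.98  -0.198  0.007]
 [-0.198 -0.98   0.003]
 [ 0.006 -0.004 -1.   ]] 32.57261805260968 [-0.018 -0.364 -0.161] [ 0.02   0.056 -0.011]
tab exp [[319.138 274.417]]
```

View pics/w8a.png

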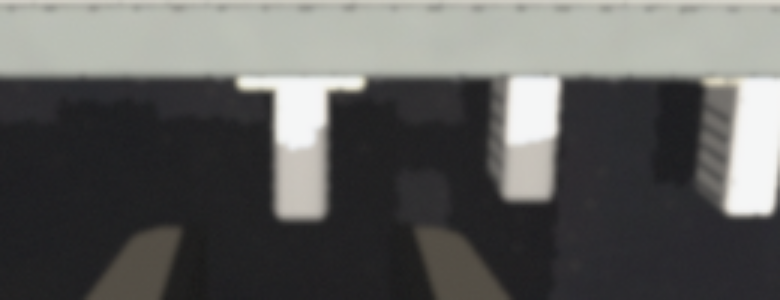

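Tab 2's front edge is at (320,273), against the predicted (319,274). I'll descend, grip and pull.

```bash
python3 -m crank '[[0,0,4,0,-0.3],[0,0,7.5,0,-0.3],[0,0,9.1,0,-0.3],[0,0,9.1,0,-0.3],[0,0,9.1,0,-1],[0,0,9.1,0,-1],[0,0,9.1,0,-1],[0,0,9.1,0,-1]]' 60
python3 -m crank '[[-1,0,0,0,-1],[-2,0,0,0,-1],[-3.2,0,0,0,-1],[-4.5,0,0,0,-1],[-6,0,0,0,-1],[-7.5,0,0,0,-1],[-8.8,0,0,0,-1],[-8.8,0,0,0,-1]]' 60
python3 - <<'E'
from h import *
o,im=snap('wrist','w9');print(o['opening'],o['wrist_force'],o['wrist_torque'])
E
```

```text
time: 10.52
tool_pos: [577.9, 17.5, 206.5]
tcp_rot: [[0.98, -0.197, 0.01], [-0.197, -0.98, 0.002], [0.009, -0.004, -1.0]]
wrist_force: [-0.7, 0.9, 6.5]
opening: 11.3
time: 11.52
tool_pos: [490.3, 35.2, 205.1]
tcp_rot: [[0.98, -0.197, 0.008], [-0.197, -0.98, 0.003], [0.007, -0.004, -1.0]]
wrist_force: [-0.3, -0.8, -1.0]
opening: 11.8
11.833721919963207 [-0.317 -0.821 -1.02 ] [-0.04   0.016 -0.031]
```

View pics/w9.png

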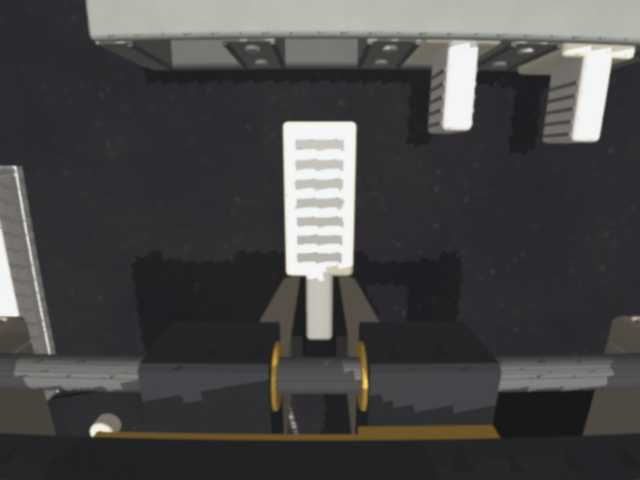

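Cartridge 2 is out and straight in the jaws. I'll carry it to the second slot.

```bash
python3 -m crank '[[0,0,-3,0,-1],[-0.2,-1,-7,0,-1],[-0.7,-5.5,-8,0.8,-1],[-1.2,-10,-8,1.8,-1],[-1.7,-14.5,-8,1.8,-1],[-2.2,-19,-8,1.8,-1],[-2.7,-23.5,-8,1.8,-1],[-3.4,-28.5,-8,1.8,-1],[-3.4,-28.5,-8,1.8,-1],[-3.4,-28.5,-8,1.8,-1]]'
python3 - <<'E'
from h import *
o,im=snap('wrist','w10');print(o['opening'],o['wrist_force'],o['wrist_torque'])
E
```

```text
time: 12.82
tool_pos: [513.4, 320.6, 286.0]
tcp_rot: [[0.974, -0.228, 0.009], [-0.228, -0.974, 0.002], [0.008, -0.004, -1.0]]
wrist_force: [-0.2, -0.8, -1.2]
opening: 11.7
11.720668192741261 [-0.238 -0.821 -1.193] [0.024 0.045 0.002]
```

View pics/w10.png

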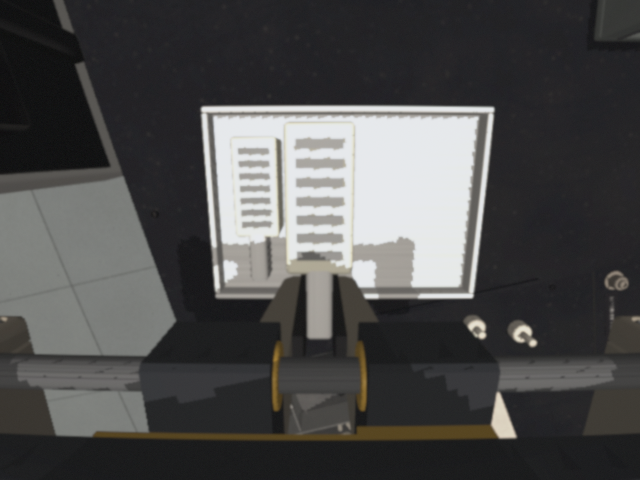

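Cartridge 2 hovers right of cartridge 1 with a clear gap. I'll lower it and release.

```bash
python3 -m crank '[[0,0,3,0,-1],[0,0,6,0,-1],[0,0,7.8,0,-1],[0,0,8.2,0,-1],[0,0,8.4,0,-1],[0,0,8.4,0,-1]]'
python3 -m crank '[[0,0,0,0,-0.5],[0,0,0,0,-0.5],[0,0,0,0,-0.5],[0,0,-3,0,-0.5],[0,0,-8,0,-0.5],[0,0,-8,0,-0.5],[0,0,-8,0,-0.5]]'
python3 - <<'E'
from h import *
o,im=snap('wrist','w11');print(o['opening'],o['wrist_force'],o['wrist_torque'])
E
```

```text
time: 13.62
tool_pos: [515.1, 320.1, 204.2]
tcp_rot: [[0.973, -0.229, 0.011], [-0.229, -0.973, 0.002], [0.01, -0.005, -1.0]]
wrist_force: [-3.1, -1.2, 4.3]
opening: 11.4
time: 14.5
tool_pos: [514.0, 319.7, 283.6]
tcp_rot: [[0.973, -0.229, 0.01], [-0.229, -0.973, 0.002], [0.01, -0.004, -1.0]]
wrist_force: [-0.2, -0.0, -0.9]
opening: 23.3
23.25540824022085 [-0.212 -0.032 -0.879] [0.051 0.079 0.05 ]
```

View pics/w11.png

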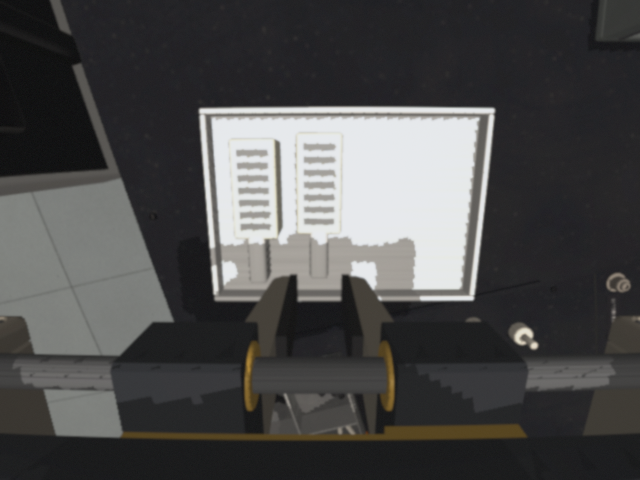

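Both cartridges lie flat. On to tab 3.

```bash
python3 -m crank '[[1.7,4.2,-1,-0.6,-0.5],[3.5,8.5,-1,-1.2,-0.5],[5.2,13,-1,-1.8,-0.3],[7,17.5,-1,-1.8,-0.3],[8.8,22,-1,-1.8,-0.3],[10.6,26.5,-1,-1.8,-0.3],[12.3,30.5,-1,-1.8,-0.3],[13.7,33.5,-1,-1.8,-0.3],[13.7,33.5,-1,-1.8,-0.3],[13.7,33.5,-1,-1.8,-0.3]]'
python3 - <<'E'
from h import *
o,im=snap('wrist','w12');print(o['tool_pos'],o['tcp_rot'],o['opening'],o['wrist_force'],o['wrist_torque'])
print('tab exp',proj('wrist',[[558.5,-35,42]],o))
cv2.imwrite('pics/w12a.png',cv2.resize(im[200:300,220:480],None,fx=3,fy=3))
E
```

```text
time: 15.8
tool_pos: [569.5, -37.1, 291.3]
tcp_rot: [[0.98, -0.199, 0.006], [-0.199, -0.98, 0.003], [0.005, -0.004, -1.0]]
wrist_force: [0.3, 0.3, 0.8]
opening: 32.1
[569.494 -37.144 291.337] [[ 0.98  -0.199  0.006]
 [-0.199 -0.98   0.003]
 [ 0.005 -0.004 -1.   ]] 32.09607617421342 [0.333 0.267 0.783] [ 0.058 -0.002  0.015]
tab exp [[319.134 274.918]]
```

View pics/w12a.png

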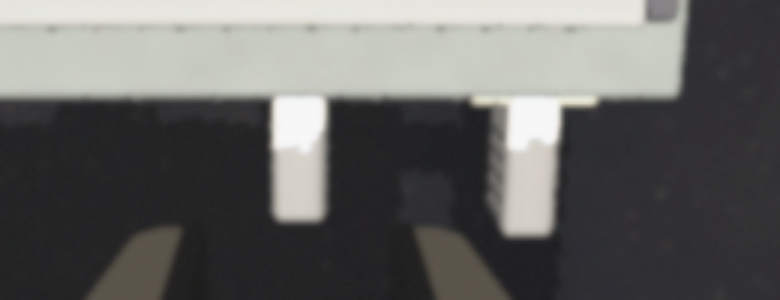

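Tab 3's front edge is at (320,273), against the predicted (319,275). I'll go down, grip and pull.

```bash
python3 -m crank '[[0,0,4,0,-0.3],[0,0,7,0,-0.3],[0,0,8.5,0,-0.3],[0,0,8.5,0,-0.3],[0,0,8.5,0,-1],[0,0,8.5,0,-1],[0,0,8.5,0,-1],[0,0,8.5,0,-1]]' 60
python3 -m crank '[[-1,0,0,0,-1],[-2,0,0,0,-1],[-3.2,0,0,0,-1],[-4.5,0,0,0,-1],[-6,0,0,0,-1],[-7.5,0,0,0,-1],[-8.8,0,0,0,-1],[-8.8,0,0,0,-1]]' 60
python3 - <<'E'
from h import *
o,im=snap('wrist','w13');print(o['opening'],o['wrist_force'],o['wrist_torque'])
E
```

```text
time: 16.85
tool_pos: [570.7, -36.8, 207.9]
tcp_rot: [[0.98, -0.198, 0.009], [-0.198, -0.98, 0.002], [0.008, -0.003, -1.0]]
wrist_force: [-0.6, -0.0, 6.6]
opening: 11.6
time: 17.85
tool_pos: [483.1, -18.9, 206.5]
tcp_rot: [[0.98, -0.198, 0.007], [-0.198, -0.98, 0.002], [0.006, -0.004, -1.0]]
wrist_force: [-0.3, -0.5, -1.8]
opening: 11.4
11.38917284933648 [-0.281 -0.527 -1.811] [-0.007  0.08  -0.006]
```

View pics/w13.png

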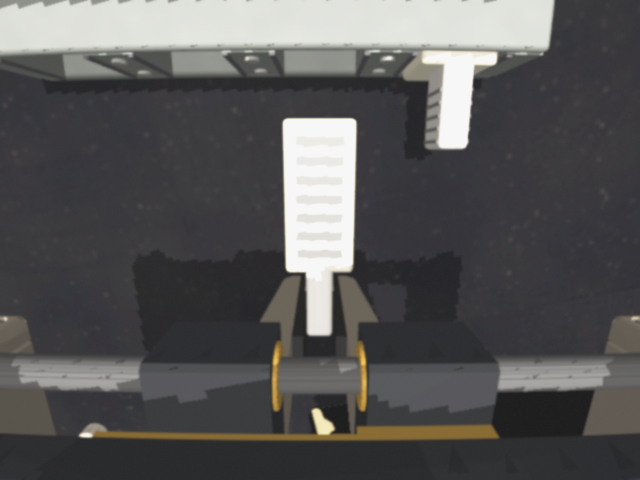

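Cartridge 3 is out and only the rightmost one remains, at (457,100). I'll carry this one to the third slot.

```bash
python3 -m crank '[[0,0,-3,0,-1],[-0.2,-1,-7,0,-1],[-0.7,-5.5,-8,0.8,-1],[-1.2,-10,-8,1.8,-1],[-1.8,-14.5,-8,1.8,-1],[-2.4,-19,-8,1.8,-1],[-3,-23.5,-8,1.8,-1],[-3.6,-27.5,-8,1.8,-1],[-4,-29.7,-8,1.8,-1],[-4,-29.7,-8,1.8,-1],[-4,-29.7,-8,1.8,-1]]'
python3 - <<'E'
from h import *
o,im=snap('wrist','w14');print(o['opening'],o['wrist_force'],o['wrist_torque'])
E
```

```text
time: 19.27
tool_pos: [503.0, 279.1, 287.4]
tcp_rot: [[0.973, -0.229, 0.008], [-0.229, -0.973, 0.001], [0.007, -0.003, -1.0]]
wrist_force: [0.3, 0.3, -0.9]
opening: 11.5
11.46798409884292 [ 0.33   0.297 -0.93 ] [ 0.03   0.042 -0.064]
```

View pics/w14.png

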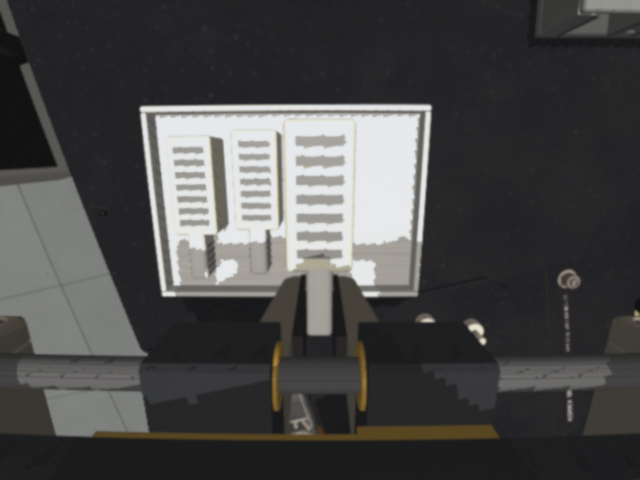

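Cartridge 3 is aligned to the right of cartridges 1 and 2. I'll lower it and release.

```bash
python3 -m crank '[[0,0,3,0,-1],[0,0,6,0,-1],[0,0,7.8,0,-1],[0,0,8.2,0,-1],[0,0,8.4,0,-1],[0,0,8.4,0,-1]]'
python3 -m crank '[[0,0,0,0,-0.5],[0,0,0,0,-0.5],[0,0,0,0,-0.5],[0,0,-3,0,-0.5],[0,0,-8,0,-0.5],[0,0,-8,0,-0.5],[0,0,-8,0,-0.5]]'
python3 - <<'E'
from h import *
o,im=snap('wrist','w15');print(o['opening'],o['wrist_force'],o['wrist_torque'])
E
```

```text
time: 20.08
tool_pos: [504.2, 279.1, 204.5]
tcp_rot: [[0.973, -0.229, 0.009], [-0.229, -0.973, 0.002], [0.009, -0.004, -1.0]]
wrist_force: [-0.0, 0.2, -1.6]
opening: 11.6
time: 20.95
tool_pos: [503.2, 278.9, 284.1]
tcp_rot: [[0.973, -0.229, 0.009], [-0.229, -0.973, 0.002], [0.008, -0.004, -1.0]]
wrist_force: [-0.6, -0.7, -0.3]
opening: 22.9
22.920889237448115 [-0.612 -0.717 -0.345] [ 0.027  0.002 -0.027]
```

View pics/w15.png

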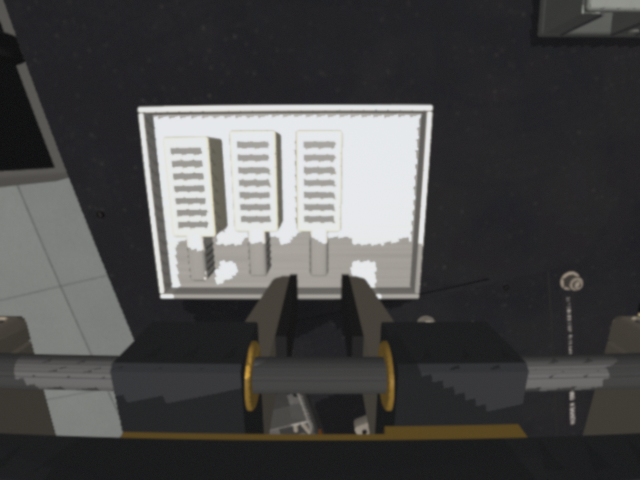

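Three cartridges lie flat side by side. Now tab 4.

```bash
python3 -m crank '[[1.7,4.2,-1,-0.6,-0.5],[3.5,8.5,-1,-1.2,-0.5],[5.2,13,-1,-1.8,-0.3],[7,17.5,-1,-1.8,-0.3],[8.8,22,-1,-1.8,-0.3],[10.6,26.5,-1,-1.8,-0.3],[12.3,31,-1,-1.8,-0.3],[13.6,34.6,-1,-1.8,-0.3],[13.6,34.6,-1,-1.8,-0.3],[13.6,34.6,-1,-1.8,-0.3]]'
python3 - <<'E'
from h import *
o,im=snap('wrist','w16');print(o['tool_pos'],o['tcp_rot'],o['opening'],o['wrist_force'],o['wrist_torque'])
print('tab exp',proj('wrist',[[544.2,-87,42]],o))
E
```

```text
time: 22.25
tool_pos: [555.2, -88.6, 291.7]
tcp_rot: [[0.98, -0.199, 0.005], [-0.199, -0.98, 0.003], [0.004, -0.004, -1.0]]
wrist_force: [0.2, 0.1, 0.5]
opening: 32.3
[555.225 -88.628 291.651] [[ 0.98  -0.199  0.005]
 [-0.199 -0.98   0.003]
 [ 0.004 -0.004 -1.   ]] 32.30937406715487 [0.171 0.06  0.51 ] [-0.021  0.034 -0.021]
tab exp [[319.864 274.177]]
```

View pics/w16.png

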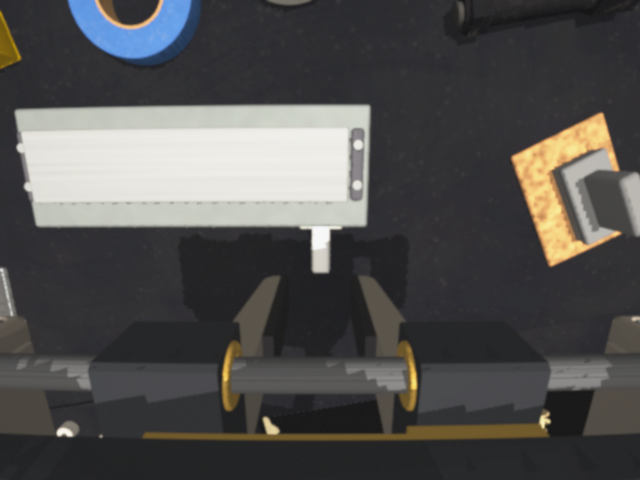

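The last tab's front edge is at (320,272), as predicted. The stone is still on the pad.

```bash
python3 -m crank '[[0.1,0,4,0,-0.3],[0.1,0,7,0,-0.3],[0.1,0,8.5,0,-0.3],[0.1,0,8.5,0,-0.3],[0.1,0,8.5,0,-0.3],[0.1,0,8.5,0,-1],[0.1,0,8.5,0,-1],[0.1,0,8.5,0,-1],[0.1,0,8.5,0,-1]]' 60
python3 -m crank '[[-1,0,0,0,-1],[-2,0,0,0,-1],[-3.2,0,0,0,-1],[-4.5,0,0,0,-1],[-6,0,0,0,-1],[-7.5,0,0,0,-1],[-8.8,0,0,0,-1],[-8.8,0,0,0,-1]]' 60
python3 - <<'E'
from h import *
o,im=snap('wrist','w17');print(o['opening'],o['wrist_force'],o['wrist_torque'])
E
```

```text
time: 23.42
tool_pos: [557.1, -88.4, 207.7]
tcp_rot: [[0.98, -0.198, 0.006], [-0.198, -0.98, 0.002], [0.006, -0.003, -1.0]]
wrist_force: [-0.6, 0.3, 4.6]
opening: 11.4
time: 24.42
tool_pos: [469.5, -70.4, 206.5]
tcp_rot: [[0.98, -0.198, 0.004], [-0.198, -0.98, 0.003], [0.004, -0.004, -1.0]]
wrist_force: [-0.3, -0.6, -1.0]
opening: 11.5
11.482143805659666 [-0.346 -0.626 -1.045] [ 0.036  0.032 -0.006]
```

View pics/w17.png

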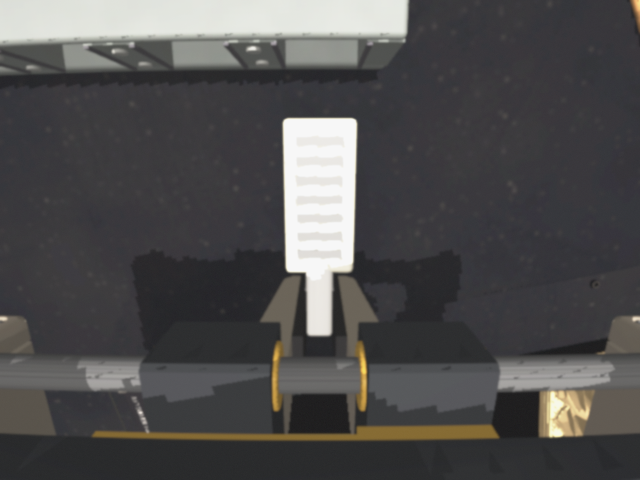

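The last cartridge is out and all bays look empty. I'll carry it to the fourth slot.

```bash
python3 -m crank '[[0,0,-3,0,-1],[-0.2,-1,-7,0,-1],[-0.7,-5.5,-8,0.8,-1],[-1.2,-10,-8,1.8,-1],[-1.8,-14.5,-8,1.8,-1],[-2.4,-19,-8,1.8,-1],[-3,-23.5,-8,1.8,-1],[-3.5,-28,-8,1.8,-1],[-3.8,-30.9,-8,1.8,-1],[-3.8,-30.9,-8,1.8,-1],[-3.8,-30.9,-8,1.8,-1]]'
python3 - <<'E'
from h import *
o,im=snap('wrist','w18');print(o['opening'],o['wrist_force'],o['wrist_torque'])
E
```

```text
time: 25.85
tool_pos: [493.9, 239.0, 287.6]
tcp_rot: [[0.973, -0.229, 0.005], [-0.229, -0.973, 0.002], [0.005, -0.003, -1.0]]
wrist_force: [-0.3, 0.4, -1.0]
opening: 11.4
11.381949307354912 [-0.296  0.374 -1.029] [ 0.002  0.126 -0.091]
```

View pics/w18.png

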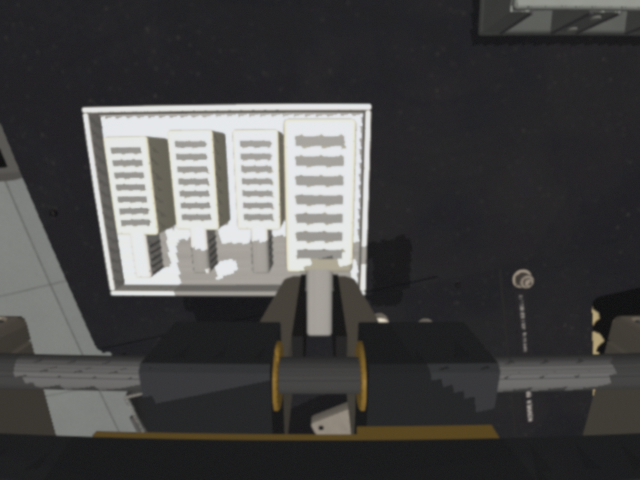

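Cartridge 4 is in line. I'll shift it 1.5 mm away from the right wall, lower it and release with a narrower opening.

```bash
python3 -m crank '[[0,-0.15,3,0,-1],[0,-0.15,6,0,-1],[0,-0.15,7.8,0,-1],[0,-0.15,8.2,0,-1],[0,-0.15,8.4,0,-1],[0,-0.15,8.4,0,-1]]'
python3 -m crank '[[0,0,0,0,-0.56],[0,0,0,0,-0.56],[0,0,0,0,-0.56],[0,0,-3,0,-0.56],[0,0,-8,0,-0.56],[0,0,-8,0,-0.56],[0,0,-8,0,-0.56]]'
python3 - <<'E'
from h import *
o,im=snap('wrist','w19');print(o['opening'],o['wrist_force'],o['wrist_torque'])
snap('top','t19')
E
```

```text
time: 26.65
tool_pos: [495.3, 240.3, 204.6]
tcp_rot: [[0.973, -0.23, 0.007], [-0.23, -0.973, 0.002], [0.006, -0.004, -1.0]]
wrist_force: [-0.2, -0.5, -1.4]
opening: 11.4
time: 27.52
tool_pos: [494.4, 240.1, 284.2]
tcp_rot: [[0.973, -0.23, 0.007], [-0.23, -0.973, 0.002], [0.006, -0.004, -1.0]]
wrist_force: [0.4, 0.5, -0.9]
opening: 20.1
20.083972057685408 [ 0.439  0.451 -0.851] [0.035 0.007 0.011]
```

View pics/w19.png

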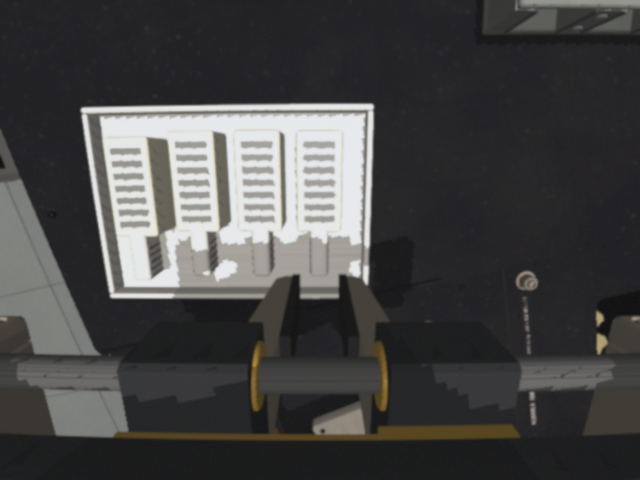

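View pics/t19.png

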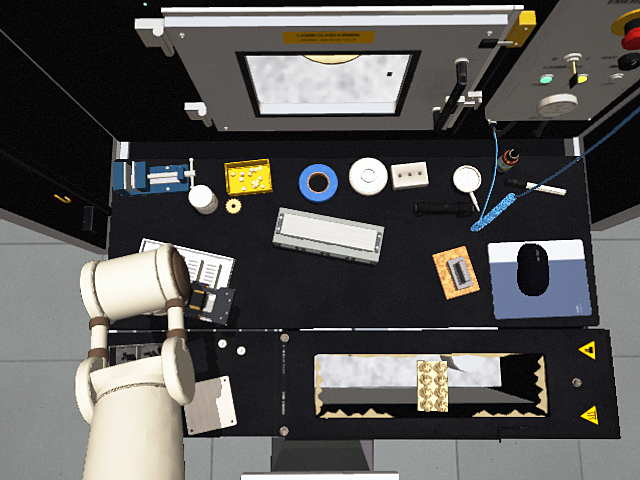

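All four cartridges are down in the tray in a row, at (128-342, 130-235) px. The top view shows the bays empty, with the stone, jar, gear and torch unmoved. Going to the stone now.

```bash
python3 -m crank '[[1.4,4,-1.5,-2,-0.56],[2.9,8.2,-1.5,-5,-0.3],[4.4,12.5,-1.5,-8,-0.2],[6,17,-1.5,-11,-0.2],[7.6,21.5,-1.5,-14,-0.2],[9.2,26,-1.5,-17,-0.2],[10.8,30.5,-1.5,-20,-0.2],[12.4,35,-1.5,-23,-0.2],[14,39.5,-1.5,-26,-0.2],[15.5,43.8,-1.5,-29,-0.2],[17,48,-1.5,-31.1,-0.2],[18.1,51.2,-1.5,-31.1,-0.2]]'
python3 -m crank '[[0,0,0,0,-0.2],[0,0,0,0,-0.2]]'
python3 - <<'E'
from h import *
o,im=snap('wrist','w20');p=o['tool_pos'];print(p,o['tcp_rot'],o['opening'],o['wrist_force'],o['wrist_torque'])
print(proj('wrist',[p+171.4*o['tcp_rot'][:,2],[553.3,-300,55]],o))
E
```

```text
time: 29.12
tool_pos: [552.0, -301.5, 295.4]
tcp_rot: [[0.952, 0.305, 0.002], [0.305, -0.952, 0.003], [0.003, -0.003, -1.0]]
wrist_force: [-0.1, -1.1, 0.7]
opening: 37.1
time: 29.38
tool_pos: [551.6, -300.6, 293.7]
tcp_rot: [[0.952, 0.305, -0.001], [0.305, -0.952, 0.006], [0.001, -0.006, -1.0]]
wrist_force: [0.7, 0.7, -0.6]
opening: 36.7
[ 551.597 -300.635  293.724] [[ 0.952  0.305 -0.001]
 [ 0.305 -0.952  0.006]
 [ 0.001 -0.006 -1.   ]] 36.748751402512006 [ 0.663  0.673 -0.574] [ 0.026 -0.033  0.011]
[[317.391 305.478]
 [319.817 259.946]]
```

View pics/w20.png

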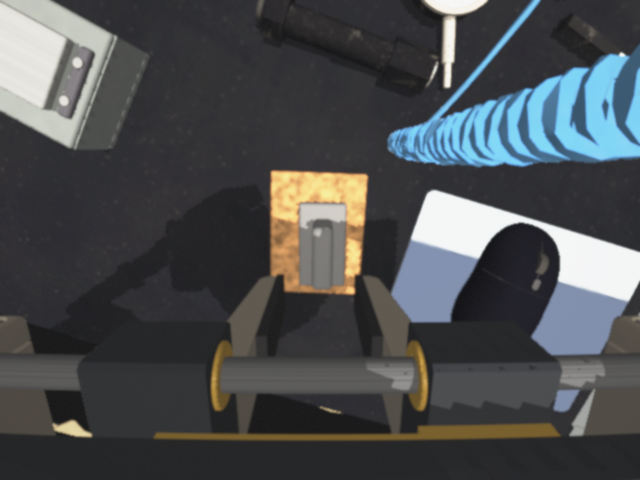

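The rib top spans about (321,222)-(323,287), so it's nearly aligned with the tool. I'll zoom in to refine.

Run:
```python
import cv2
im=cv2.imread('pics/w20.png')
cv2.imwrite('pics/w20a.png',cv2.resize(im[160:305,250:390],None,fx=4.1,fy=4.1,interpolation=cv2.INTER_CUBIC))
```

```text
(no output)
```

View pics/w20a.png

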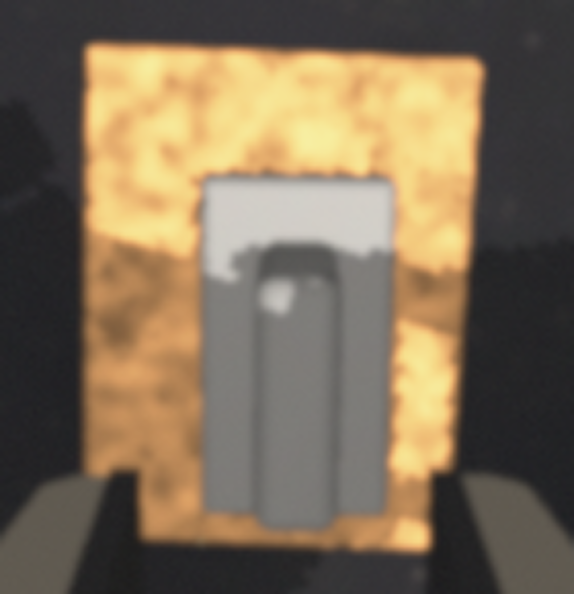

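Run:
```python
from h import *
o=bot.get_obs()
Z=lambda a:(np.array(a,float)+.5)/4.1-.5+[250,160]
for nm,c,z in (('foot',[[205,180],[392,182],[386,514],[205,513]],19),('rib',[[257,275],[337,275],[333,527],[257,527]],55),('pad',[[86,45],[483,58],[450,551],[85,540]],4)):
    P=plane('wrist',Z(c),z,o);f=(P[0]+P[1]-P[2]-P[3])
    T=(P.mean(0)-o['tool_pos'])@o['tcp_rot']
    print(nm,P.mean(0),'sides',np.linalg.norm(P-np.roll(P,-1,0),axis=1),'yaw',np.degrees(np.arctan2(f[1],f[0])),'in tool',T)
print(o['tcp_rot'],o['tool_pos'])
```

```text
foot [ 554.152 -301.25    19.   ] sides [34.032 64.529 35.046 64.741] yaw 17.482507084876048 in tool [  1.533   3.061 275.137]
rib [ 555.062 -300.679   55.   ] sides [12.72  42.921 12.678 42.933] yaw 17.539575260322724 in tool [  2.631   2.612 239.141]
pad [ 557.32  -295.853    4.   ] sides [ 74.894 100.061  75.376 100.217] yaw 15.844112272296268 in tool [  6.177  -1.03  290.166]
[[ 0.952  0.306 -0.   ]
 [ 0.306 -0.952  0.005]
 [ 0.002 -0.005 -1.   ]] [ 551.77  -300.28   294.146]
```

The stone is at (554.6, -301) with yaw 17.5°, and its measured size of 64.6×34.5 mm is close to the given 66×36. The tool yaw is 17.8°. The pad centre is (557, -296). I'll descend 80 mm with small corrections and grip the rib.

```bash
python3 -m crank '[[0.2,0.28,4,0.3,-0.2],[0.2,0.28,7,0.3,-0.2],[0.2,0.28,8,0.3,-0.2],[0.2,0.28,8,0.3,-0.2],[0.2,0.28,8,0.3,-0.2],[0.2,0.28,8,0.3,-0.2]]'
python3 -m crank '[[0,0,0,0,-1],[0,0,0,0,-1],[0,0,0,0,-1],[0,0,0,0,-1],[0,0,0,0,-1]]' 60
python3 - <<'E'
from h import *
o,im=snap('wrist','w21');print(o['opening'],o['wrist_force'],o['wrist_torque'])
E
```

```text
time: 30.18
tool_pos: [555.0, -302.2, 215.7]
tcp_rot: [[0.954, 0.301, 0.002], [0.301, -0.954, 0.004], [0.003, -0.003, -1.0]]
wrist_force: [0.2, 0.5, -0.3]
opening: 36.7
time: 30.8
tool_pos: [555.1, -302.3, 216.0]
tcp_rot: [[0.954, 0.301, 0.002], [0.301, -0.954, 0.004], [0.003, -0.003, -1.0]]
wrist_force: [-0.8, 1.1, 2.5]
opening: 13.5
13.509499251562028 [-0.83   1.124  2.491] [0.073 0.134 0.016]
```

View pics/w21.png

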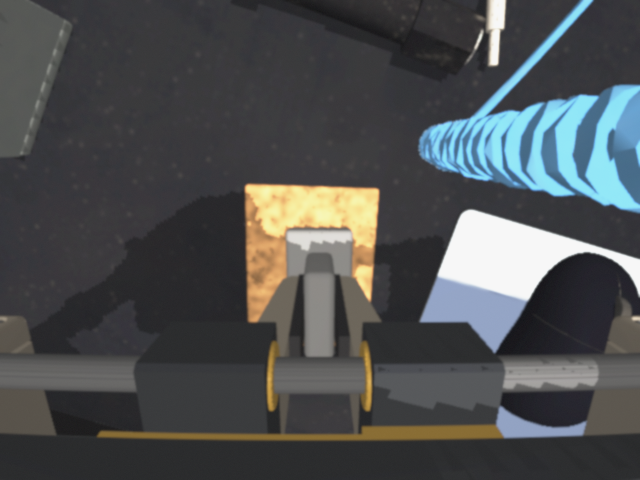

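The rib is gripped: the opening is 13.5 mm on a 14 mm rib. With the stone standing on the pad at z = 4, its underside is TCP z − 212. I'll lift it and turn towards the land's left end.

```bash
python3 -m crank '[[0,0,-2,0,-1],[0,0,-5,0,-1],[0,0,-8,0,-1],[1.5,-2.2,-9.4,3,-1],[4,-6,-9.4,8,-1],[6.6,-10,-9.4,13,-1],[9.2,-14,-9.4,18,-1],[11.8,-18.2,-9.4,23,-1],[14.4,-22.4,-9.4,28,-1],[16.8,-26.2,-9.4,29,-1],[19.2,-30,-9.4,29,-1],[19.2,-30,-9.4,29,-1]]' 60
python3 -m crank '[[0,0,0,0,-1],[0,0,0,0,-1]]'
python3 - <<'E'
from h import *
o,im=snap('wrist','w22');print(o['tool_pos'],o['tcp_rot'],o['opening'],o['wrist_force'],o['wrist_torque'])
d=np.array([648,42])-o['tool_pos'][:2]; print('delta tool',o['tcp_rot'][:2,:2].T@d)
E
```

```text
time: 32.35
tool_pos: [647.8, 44.2, 312.3]
tcp_rot: [[0.981, -0.195, 0.003], [-0.195, -0.981, 0.004], [0.002, -0.005, -1.0]]
wrist_force: [-0.5, -0.5, -1.1]
opening: 13.1
time: 32.6
tool_pos: [647.8, 43.2, 312.7]
tcp_rot: [[0.981, -0.196, 0.003], [-0.196, -0.981, 0.004], [0.003, -0.004, -1.0]]
wrist_force: [0.3, 0.1, -0.6]
opening: 14.0
[647.767  43.235 312.659] [[ 0.981 -0.196  0.003]
 [-0.196 -0.981  0.004]
 [ 0.003 -0.004 -1.   ]] 13.958700658901966 [ 0.297  0.073 -0.59 ] [ 0.045 -0.019 -0.106]
delta tool [0.471 1.166]
```

View pics/w22.png

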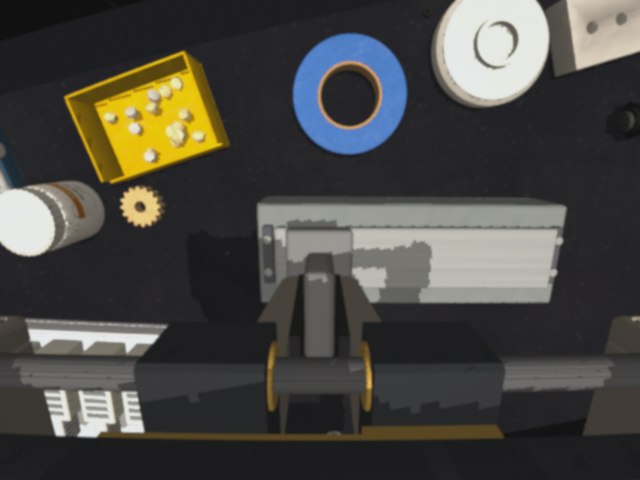

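The stone sits unchanged in the grip, above the land's left end. I'll descend to just above contact, then go down in millimetres while watching the force.

```bash
python3 -m crank '[[0,0.1,1.2,0,-1],[0,0.1,2.2,0,-1],[0,0.1,3,0,-1],[0,0.1,3.3,0,-1],[0,0.1,3.3,0,-1],[0,0.1,3.3,0,-1]]' 60
python3 -m crank '[[0,0,0.2,0,-1],[0,0,0.3,0,-1],[0,0,0.4,0,-1],[0,0,0.5,0,-1],[0,0,0.5,0,-1],[0,0,0.5,0,-1]]' 60
```

```text
time: 33.4
tool_pos: [647.9, 42.3, 280.0]
tcp_rot: [[0.981, -0.196, 0.004], [-0.196, -0.981, 0.004], [0.003, -0.005, -1.0]]
wrist_force: [-0.2, -0.2, -1.4]
opening: 13.7
time: 34.15
tool_pos: [647.9, 42.3, 275.2]
tcp_rot: [[0.981, -0.196, 0.004], [-0.196, -0.981, 0.004], [0.003, -0.005, -1.0]]
wrist_force: [-0.2, 0.4, 0.0]
opening: 13.9
```

The force rose 1.4 N for about 0.9 mm of travel, as the spring rate predicts. I'll press about 3.5 mm more.

```bash
python3 -m crank '[[0,0,0.15,0,-1],[0,0,0.3,0,-1],[0,0,0.37,0,-1],[0,0,0.37,0,-1],[0,0,0.37,0,-1]]' 60
python3 - <<'E'
from h import *
o,im=snap('wrist','w23');print(o['tool_pos'],o['wrist_force'],o['wrist_torque'],o['opening'])
o,im=snap('side','s23')
cv2.imwrite('pics/s23a.png',cv2.resize(im[180:330,290:420],None,fx=4,fy=4))
E
```

```text
time: 34.78
tool_pos: [648.0, 42.4, 271.8]
tcp_rot: [[0.981, -0.196, 0.004], [-0.196, -0.981, 0.004], [0.004, -0.005, -1.0]]
wrist_force: [-2.9, 0.2, 4.5]
opening: 13.6
[647.995  42.36  271.814] [-2.879  0.167  4.481] [ 0.035  0.485 -0.01 ] 13.61622154402003
```

View pics/s23a.png

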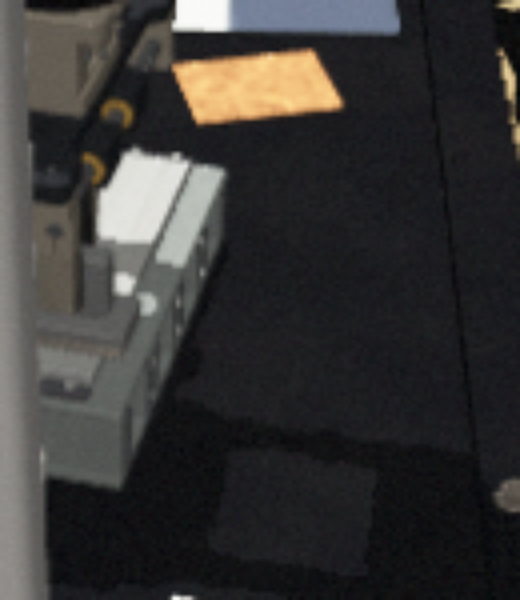

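View pics/w23.png

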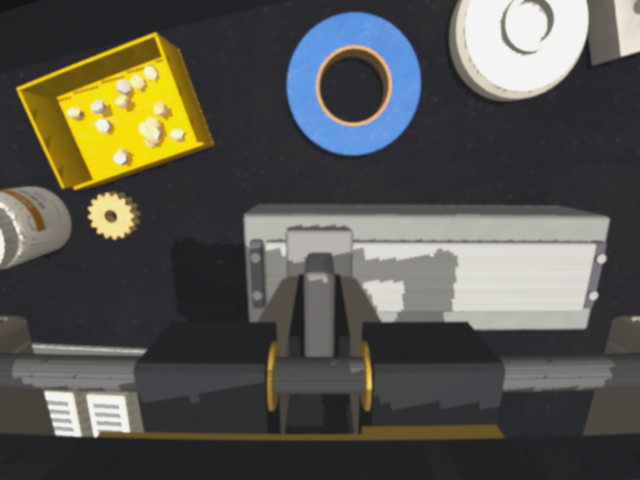

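The land is sunk about 4 mm by both geometry (4.2 mm) and force (about 6 N). The stone is flat at y ≈ +66 mm. First half of the stroke now.

```bash
python3 -m crank '[[0,0,0.05,0,-1],[0,0.6,0.05,0,-1],[0,1.2,0.05,0,-1],[0,1.8,0.05,0,-1],[0,2.4,0.05,0,-1],[0,3,0.05,0,-1],[0,3.6,0.05,0,-1],[0,4.2,0.05,0,-1],[0,4.8,0.05,0,-1],[0,5.4,0.05,0,-1],[0,6,0.05,0,-1],[0,6.6,0.05,0,-1]]' 60
```

```text
time: 36.38
tool_pos: [635.3, -22.4, 271.4]
tcp_rot: [[0.981, -0.196, 0.006], [-0.196, -0.981, 0.004], [0.005, -0.005, -1.0]]
wrist_force: [-0.4, 2.3, 5.4]
opening: 13.9
```

At mid-stroke z is 271.4 and the force about 6.8 N, so the land is sunk about 4.5 mm, which is steady. Second half.

```bash
python3 - <<'E'
from h import *
o,im=snap('wrist','w24');print(o['tool_pos'],o['wrist_force'],o['wrist_torque'],o['opening'])
E
python3 -m crank '[[0,0.6,0.02,0,-1],[0,1.2,0.02,0,-1],[0,1.8,0.02,0,-1],[0,2.4,0.02,0,-1],[0,3,0.02,0,-1],[0,3.6,0.02,0,-1],[0,4.2,0.02,0,-1],[0,4.8,0.02,0,-1],[0,5.4,0.02,0,-1],[0,6,0.02,0,-1],[0,6.6,0.02,0,-1],[0,6.6,0.02,0,-1]]' 60
python3 - <<'E'
from h import *
o,im=snap('wrist','w25');print(o['tool_pos'],o['wrist_force'],o['wrist_torque'],o['opening'])
E
```

```text
[635.324 -22.446 271.396] [-0.419  2.264  5.432] [ 0.719 -0.073 -0.014] 13.90407588269487
time: 37.92
tool_pos: [622.4, -88.5, 271.3]
tcp_rot: [[0.98, -0.197, 0.007], [-0.197, -0.98, 0.003], [0.006, -0.005, -1.0]]
wrist_force: [-0.2, 0.9, 5.9]
opening: 13.3
[622.42  -88.474 271.276] [-0.186  0.926  5.941] [0.201 0.06  0.022] 13.345183377610434
```

View pics/w24.png

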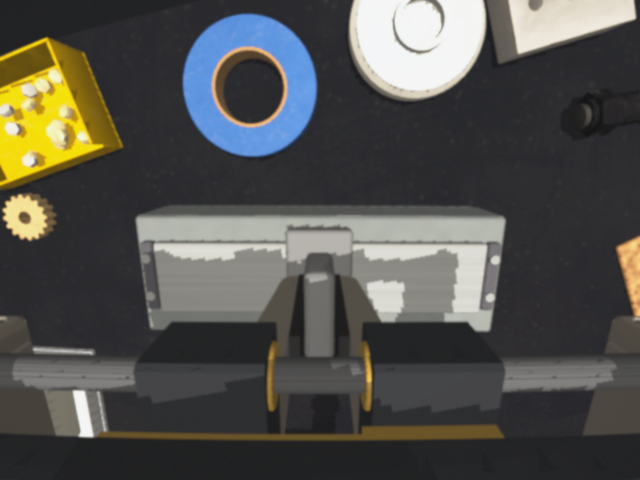

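View pics/w25.png

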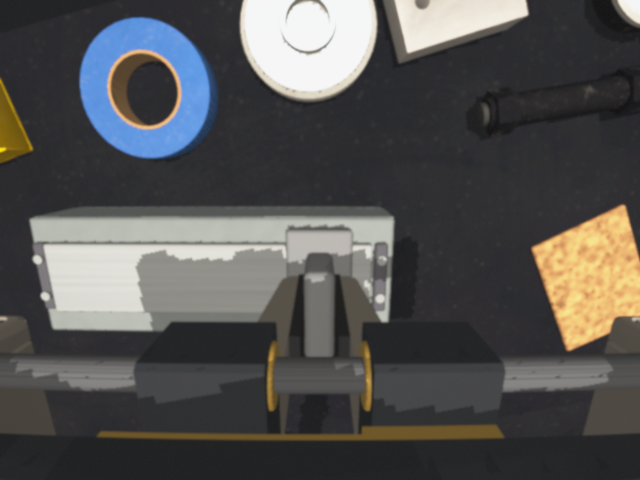

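The stroke ended at y ≈ -67 mm with force about 7.3 N and the land sunk about 4.7 mm. The grip picture is unchanged. I'll lift off and carry the stone back to the pad centre.

```bash
python3 -m crank '[[0,0,-1,0,-1],[0,0,-2.5,0,-1],[0,0.5,-4,-1,-1],[-0.3,3,-4,-5,-1],[-0.6,6.5,-4,-10,-1],[-1,10,-4,-15,-1],[-1.4,13.5,-4,-20,-1],[-1.8,17,-4,-25,-1],[-2.1,20,-4,-28,-1],[-2.3,21.7,-4,-28,-1],[-2.3,21.7,-4,-28,-1],[-2.3,21.7,-4,-28,-1]]' 60
python3 - <<'E'
from h import *
o,im=snap('wrist','w26');print(o['tool_pos'],o['tcp_rot'],o['wrist_force'],o['wrist_torque'],o['opening'])
snap('top','t26')
d=np.array([557.5,-297.3])-o['tool_pos'][:2]; print('delta tool',o['tcp_rot'][:2,:2].T@d)
E
```

```text
time: 39.48
tool_pos: [557.1, -295.9, 310.3]
tcp_rot: [[0.958, 0.287, 0.007], [0.287, -0.958, 0.004], [0.008, -0.001, -1.0]]
wrist_force: [-0.4, 0.3, -0.1]
opening: 13.7
[ 557.142 -295.895  310.257] [[ 0.958  0.287  0.007]
 [ 0.287 -0.958  0.004]
 [ 0.008 -0.001 -1.   ]] [-0.402  0.269 -0.126] [ 0.012 -0.006  0.058] 13.679454322759389
delta tool [-0.06   1.448]
```

View pics/w26.png

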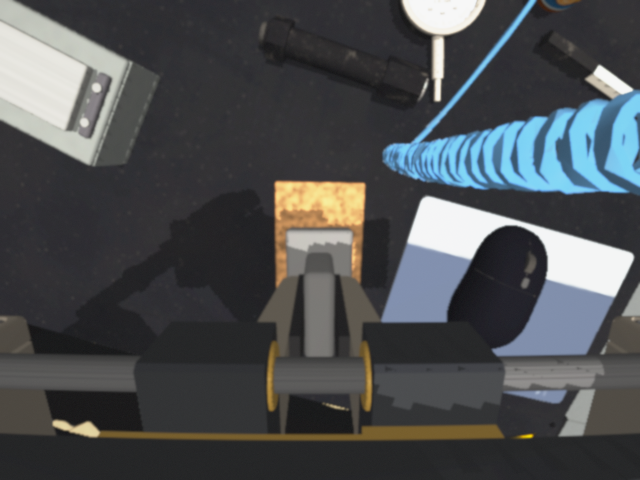

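View pics/t26.png

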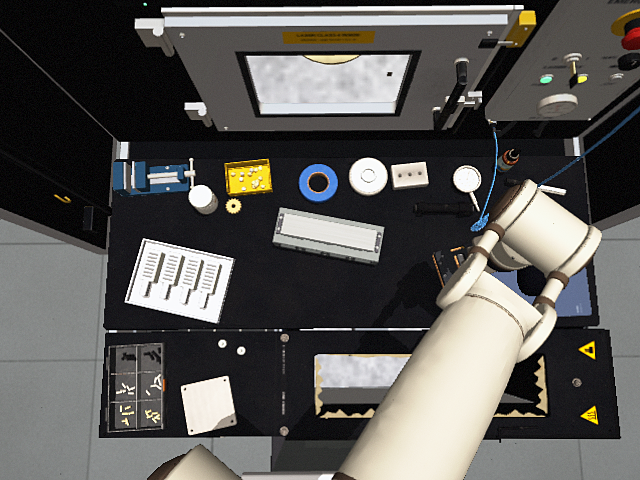

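All four cartridges are in the tray and the stone is above the pad. I'll lower it about 94 mm.

```bash
python3 -m crank '[[0,0.1,3,0,-1],[0,0.1,6,0,-1],[0,0.1,8.3,0,-1],[0,0.1,9,0,-1],[0,0.1,9.2,0,-1],[0,0.1,9.35,0,-1],[0,0.1,9.4,0,-1],[0,0.1,9.4,0,-1]]'
```

```text
time: 40.58
tool_pos: [558.3, -296.4, 216.8]
tcp_rot: [[0.958, 0.287, 0.008], [0.287, -0.958, 0.003], [0.008, -0.001, -1.0]]
wrist_force: [0.5, -0.0, -1.6]
opening: 13.6
```

```bash
python3 -m crank '[[0,0,0.08,0,-1],[0,0,0.1,0,-1],[0,0,0.1,0,-1]]'
python3 -m crank '[[0,0,0,0,-0.3],[0,0,0,0,-0.2],[0,0,0,0,-0.2],[0,0,0,0,-0.2],[0,0,-2,0,-0.2],[0,0,-5,0,-0.2],[0,0,-9,0,-0.2],[-4,0,-12,0,-0.2],[-8,0,-12,0,-0.2],[-8,0,-12,0,-0.2],[-8,0,-12,0,-0.2]]'
python3 - <<'E'
from h import *
o,im=snap('wrist','w27');print(o['tool_pos'],o['wrist_force'],o['opening'])
snap('top','t27')
E
```

```text
time: 40.95
tool_pos: [558.4, -296.6, 216.1]
tcp_rot: [[0.958, 0.287, 0.008], [0.287, -0.958, 0.003], [0.008, -0.0, -1.0]]
wrist_force: [-0.1, -0.1, 1.4]
opening: 13.6
time: 42.32
tool_pos: [481.3, -319.8, 336.3]
tcp_rot: [[0.958, 0.287, 0.009], [0.287, -0.958, 0.002], [0.009, 0.001, -1.0]]
wrist_force: [0.1, 0.2, -0.2]
opening: 37.0
[ 481.312 -319.795  336.289] [ 0.075  0.229 -0.222] 36.98751091677991
```

View pics/w27.png

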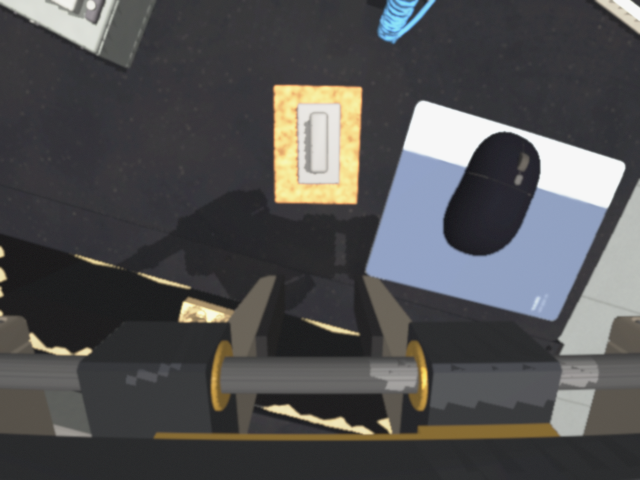

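View pics/t27.png

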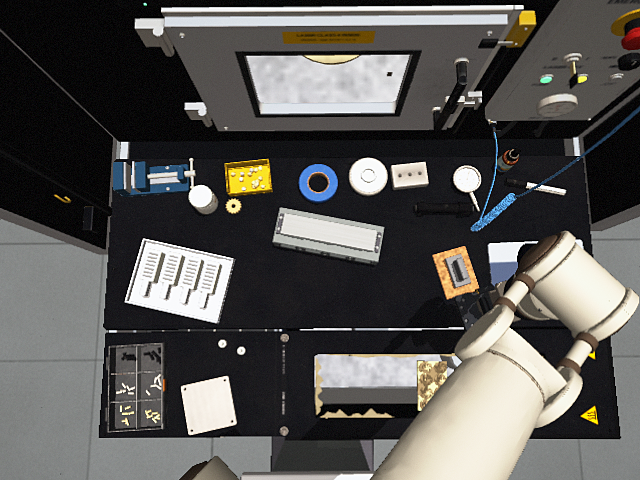

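Run:
```python
from h import *
im=cv2.imread('pics/w27.png');o=bot.get_obs();hsv=cv2.cvtColor(im,cv2.COLOR_BGR2HSV)
m=cv2.inRange(hsv,(5,70,80),(30,255,255));m[:70]=0;m[215:]=0;m[:,:265]=0;m[:,370:]=0
c=max(cv2.findContours(m,cv2.RETR_EXTERNAL,cv2.CHAIN_APPROX_NONE)[0],key=cv2.contourArea)
P=plane('wrist',c.reshape(-1,2),4,o)[:,:2].astype(np.float32);print('pad',cv2.minAreaRect(P))
s=cv2.inRange(hsv,(0,0,60),(180,60,255));s[:95]=0;s[195:]=0;s[:,:285]=0;s[:,350:]=0
c=max(cv2.findContours(s,cv2.RETR_EXTERNAL,cv2.CHAIN_APPROX_NONE)[0],key=cv2.contourArea)
P=plane('wrist',c.reshape(-1,2),19,o)[:,:2].astype(np.float32);print('stone',cv2.minAreaRect(P))
a=cv2.imread('pics/top0.png').astype(int);b=cv2.imread('pics/t27.png').astype(int)
for n,(x0,y0,x1,y1) in dict(jar=(185,180,220,218),gear=(224,196,244,216),torch=(410,200,472,220),land=(278,210,384,250)).items():
    print(n,np.abs(a-b)[y0:y1,x0:x1].mean())
cv2.imwrite('pics/t27a.png',cv2.resize(cv2.imread('pics/t27.png')[230:330,115:245],None,fx=6,fy=6,interpolation=cv2.INTER_CUBIC))
```

```text
pad ((556.9690551757812, -295.18341064453125), (101.87996673583984, 77.02713775634766), 15.655911445617676)
stone ((558.9136962890625, -296.32183837890625), (64.69529724121094, 34.91436004638672), 17.084014892578125)
jar 3.4656641604010026
gear 4.125
torch 3.54758064516129
land 7.318317610062893
```

View pics/t27a.png

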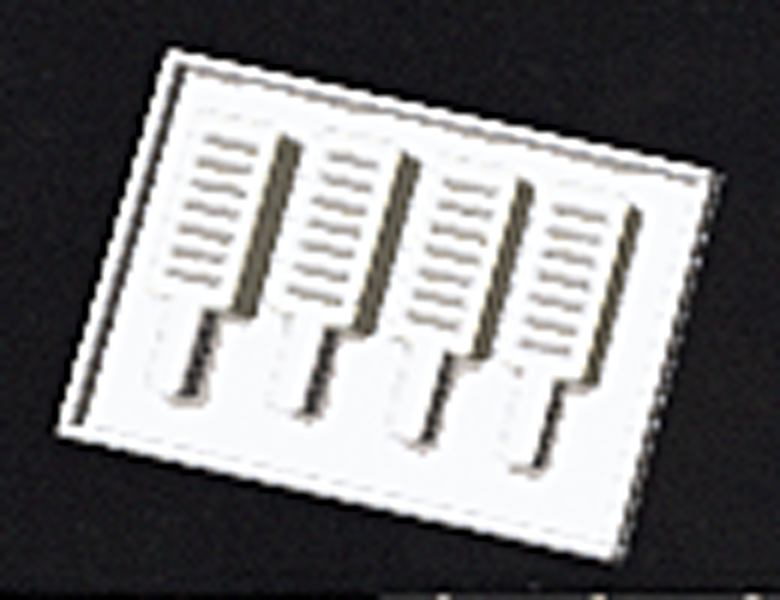

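The crop shows all four cartridges flat inside the tray walls, with clear floor around each. The stone is 2 mm from the pad's centre and the bystanders haven't moved. Handing in.

Run:
```python
from bench import bot
print(bot.sign_off())
```

```text
the job is handed in; nothing more can be done
None
```

The job is done and handed in at about 42 s; the sign-off gives no verdict. All four cartridges were present. I pulled each out by its tab and laid them side by side on the tray floor. I then stroked the land from left to right with the stone and put the stone back upright on the pad.

- **Cartridges:** the final pictures show all four lying flat inside the tray walls, not stacked.
- **Land:** I read the force at the start, middle and end of the stroke, and it showed the land sunk about 4 to 4.9 mm. The stone's height gave 4.2 to 4.7 mm, agreeing within about 0.3 mm. The stroke ran from about +66 to -67 mm along the land. The land showed no visible change in the last view, but I did not measure its height after the stroke.
- **Stone:** it stands flat, about 2 mm from the pad's centre (25 mm allowed).
- **Jar, gear and torch:** they show no movement against the first picture.
- **Robot:** it was clear of everything at hand-in.

No check failed. The top and wrist cameras disagreed by 2–3 mm, so I used averages or fresh close-up readings.

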